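Load a board cassette into the wash basket and close its cover

TASK

Lift the board cassette out of the drying stand by its two narrow ends and set it down upright on the rubber mat, letting go so that you can change your grip. Take it again by its broad faces and stand it in the middle bay of the wash basket, between the bay's two end plates, without dropping it. Then lower the basket's raised cover gently by its bar until it is fully closed, without letting it fall, and leave the bottle, bin and brush alone.

Things in the scene. Friction and masses are not known exactly. Their poses are not given: they have to be found in the camera images.
- cassette: board cassette: upright aluminium block 60 mm long (its x), 36 mm thick (its y), 100 mm tall, closed head, green circuit boards between posts below; about 0.35 kg; origin at the centre of its underside, z up. Narrow ends face its +-x, broad faces its +-y. It starts in the drying stand's bay, long side along the stand's x.
- stand: drying stand: fixed steel base 110 x 160 x 6 mm; origin at the centre of its underside, on the bench. Circuit boards stand on it at y = +-62 mm, 90 mm long, up to 81 mm high.
- mat: flat black rubber mat, fixed, 120 x 120 mm, 4 mm thick, in the clear between stand and basket; origin at the centre of its underside, on the bench
- basket: stainless wash basket: fixed, open top, 140 mm (x) by 200 mm (y), walls 110 mm tall, 4 mm thick, floor 6 mm thick; origin at the centre of its underside, on the bench; the cover's hinge runs along its +x wall. Circuit boards stand in it at y = +-84 mm, up to 86 mm high.
- cover (a joint): angle of the basket's cover, rad: 0 = closed, level on the basket; 1.57 = upright; 1.8 = fully open. The cover is a steel frame with wires, 140 x 200 x 6 mm, 0.35 kg; its stiff hinge keeps it up near upright, but it falls when released at lower angles.
- cover_bar (a point): middle of the cover's bar handle: round steel bar 10 mm in diameter, 110 mm long, parallel to the hinge (the basket's y), 185 mm from the hinge axis, 45 mm beyond the cover's free edge, held by a stem at each end; it may turn between the fingers. Closed, it stands before the basket's -x wall, 115 mm above the bench.
- cover_hinge (a point): middle of the cover's hinge axis, 70 mm behind the basket's centre (its +x) and 115 mm above the bench; the axis runs along the basket's y
- bottle: white bottle with black cap, 64 mm in diameter, 160 mm tall, standing upright, loose; origin at the centre of its underside
- bin: open black bin 100 x 140 x 55 mm, loose; origin at the centre of its underside
- brush: hand brush 180 mm long, lying along its x, loose; to be left alone
- stand_bay (a point): middle of the stand's bay, on its base, 6 mm above the bench; the cassette starts standing here. Upright cheeks on both sides at y = +-24 to 28 mm, x from -25 to 25 mm, up to 104 mm above the bench: only 6 mm are free beside the cassette's broad faces; its narrow ends are free.
- basket_bay (a point): middle of the basket's bay, on its floor, 6 mm above the bench: the cassette is to stand here, long side along the basket's x (either way round). Bay: end plates at x = +-38 to 42 mm, 32 mm wide, up to 100 mm above the bench (8 mm free at the narrow ends); low side wires at y = +-26 to 30 mm, 28 mm high. The broad faces are free.

How it is judged:
By the outcome, as a careful person would: the job done as asked, in the order asked, and still so for the second after the job is handed in, with the robot touching nothing.
It also fails if it takes over 72 s, if anything falls off the work surface, if the arm or the gripper's body presses on something with over 40 N, if the wrist force passes 120 N, or if a joint passes its speed limit or range.

ROBOT

A 7-joint arm with a two-finger parallel gripper is mounted at the origin on the work surface. World frame = base frame: x ahead of the robot, y to its left, z up, the work surface at z = 0. Lengths are in m, angles in degrees, forces in N, time in s.
With the tool pointing down it reaches from about 0.35 to 0.9 m from the base axis. Payload 7.2 kg.
Tool frame: the origin (TCP) lies at the very end of the fingers, on their centre line; the grasp point (between the pads) lies 19 mm behind it; z points along the fingers, y is the line along which they close (so a half turn about z gives the same grasp; the last joint's range is limited). The gripper opens to 88 mm and grips with 3 to 60 N. Pads are 20 mm wide; open, the fingers measure 115 mm over their backs; the gripper's body (75 mm by 178 mm) begins 61 mm behind the grasp point.
Start: joints at [72.582, 23.554, -0.728, 91.456, 0.321, 64.991, -4.71], TCP at [0.146, -0.608, 0.223] pointing down, gripper open.
Joint ranges: [-169.25, 169.25], [-16.82, 113.86], [-84.01, 82.57], [7.8, 145.47], [-59.2, 239.2], [7.22, 106.19], [-163.78, 163.78]. Speed limits (degrees/s): [136.94, 136.94, 172.46, 172.46, 180, 180, 180].

INTERFACE

Orientations are given as a 3x3 rotation matrix whose columns are the frame's x, y, z axes.
In Python, from rig import robot, viewer, models gives the robot as it stands. The module is installed in compiled form; this text tells all that it offers.
- The arm moves only by the tool arm_command, never from a script. Its argument "commands" is a list of rows, each an object with "delta_pos": the shift along the world's x, y, z as a fraction of full scale, a list of three; "dr": the turn, a rotation vector about the world's x, y, z as a fraction of full scale, a list of three; "jaw": the opening, from 0 (shut) to 1 (fully open). In form: [{"delta_pos": [dx, dy, dz], "dr": [ax, ay, az], "jaw": jaw}, ...]. A call has 1 to 12 rows; each row is the pose to reach, as a shift and turn from the pose commanded when the call began, turning the shorter way round; what a row does not reach only later rows make up. Full scale, the value 1, is 120 mm for a shift and 180 degrees for a turn. A row lasts 1/12 s, in which the tool goes at most 41.7 mm and 7.16 degrees, less where a joint would pass 70% of its speed; a pose out of reach is approached as far as the arm can. A call with a number of a shift or a turn outside -1 to 1 is refused whole. A call with a gripper value outside its range is refused whole. The fingers move at their own pace and stop on an object; "grip_force" is the grip in N (left out, the last holds). Time passes only in rows, so rows that repeat a pose let the fingers close. It gives the time, the measured TCP pose, the force, the opening and the grip force at its end, in the units of the state.
- robot.get_obs(): the state, without advancing time (a new reading comes with each control period).
- viewer.snapshot(name): name is "scene" or "top"; returns a dict with "pixels" (420x560x3 uint8, blue, green, red), "z_map" (420x560 float32, m along the optical axis (not along the pixel's ray), 0 where there is no reading), "fov_y" (degrees; the focal length in pixels is half the picture's height over the tangent of half this angle, whatever the lens; pixels are square), "cx", "cy" (the principal point, pixels), "eye" and "attitude" of the camera in the world. Camera axes: x right, y up, looking along -z (the intrinsics and any distortion apply to the point x, -y, -z); pixel columns grow to the right and rows downward; lengths in m; the calibration is good to about 2 mm. A picture is of the moment at which its call begins.
- robot.close_job(): hands the job in; it is judged then, once.
Trained networks look in a picture, given as the dict that the camera call returned (one of the last four; its "shot" number tells which), for a name from the list of things; names that differ only in an ending like _2 or _b are one class to them, and where a whole thing is asked for, a point or a joint stands for the part that bears it (a point fixed in the world has none). Each returns a list of dicts, best first, with "p" (0 to 1); they miss things now and then, are a little off and sometimes report something else, mostly with a low value. They report only what shows in the picture. A call takes as long as a camera call.
- models.silhouettes(target, picture): "region" (420x560 bool, what is visible of it) and "bbox" ([left, top, right, bottom] in pixels, round what is visible of it).
The state is a dict: "t": time; "joint_positions": joint angles; "joint_velocities": joint speeds; "joint_efforts": joint torques, N m; "position": TCP position; "tcp_rot": TCP orientation; "wrist_force": force on the tool from outside, world axes, zero at the start; "moment": the same for the moment, N m; "gripper_width": finger opening in m; "gripper_force": force on a finger pad.
Only numpy, scipy, OpenCV 4.12 (cv2) and the standard library are available. Lean on these libraries where they do the work, as an engineer would, in place of code of your own. Each camera call takes 0.05 s, during which the arm holds its last target. There are 200 camera calls.

## Working session

There is one attempt and no reset: what is moved stays moved. The work goes in short steps, Python scripts to look and compute and a tool call to move; the robot and the scene stay as the last step left them, time stands still between calls to the robot, and variables do not carry over. Pictures are saved under pics/ and viewed, at most 10 in all, crops included, and the job is handed in when it is done.

Besides the shell and the picture viewer there is one more tool, called after "Request:" by a JSON object that holds its "name" and its "arguments", one argument or row to a line. arm_command: Moves the arm, as the interface text tells. Its arguments: {"type":"object","properties":{"commands":{"type":"array"},"grip_force":{"type":"number"}},"required":["commands"]}

```bash
mkdir -p pics
cat > h.py <<'E'
import numpy as np, cv2
from rig import robot, viewer, models
def snap(n): 
    return viewer.snapshot(n)
def cloud(s):
    h,w=s["z_map"].shape; f=h/2/np.tan(np.radians(s["fov_y"])/2)
    v,u=np.mgrid[:h,:w]; z=s["z_map"]
    P=np.stack([(u-s["cx"])/f*z,-(v-s["cy"])/f*z,-z],-1)
    W=P@np.array(s["attitude"]).T+np.array(s["eye"]); W[z==0]=np.nan
    return W
E
python3 - <<'E'
from h import *
o=robot.get_obs(); print({k:np.round(v,3).tolist() for k,v in o.items()})
for n in("scene","top"):
    s=snap(n); cv2.imwrite(f"pics/{n}0.png",s["pixels"]); np.savez(f"{n}0.npz",W=cloud(s))
    print(n,[k for k in s],s["eye"],np.round(s["attitude"],3).tolist(),s["fov_y"],s["cx"],s["cy"],{k:s[k] for k in s if k not in("pixels","z_map","eye","attitude")})
    W=cloud(s)
    for t in["cassette","stand","mat","basket","cover","bottle","bin","brush"]:
        for r in models.silhouettes(t,s)[:2]:
            q=W[r["region"]]; print(t,round(r["p"],2),r["bbox"],np.round(np.nanmedian(q,0),3),np.round(np.nanpercentile(q,2,axis=0),3),np.round(np.nanpercentile(q,98,axis=0),3))
E
```

```text
{'t': 0.0, 'joint_positions': [72.581, 23.6, -0.729, 91.504, 0.322, 64.993, -4.712], 'joint_velocities': [-0.112, -0.015, 0.069, -0.063, -0.031, 0.01, -0.052], 'joint_efforts': [-0.0, -58.795, 0.641, -29.106, -0.054, 0.018, 0.0], 'position': [0.146, -0.607, 0.222], 'tcp_rot': [[0.972, 0.234, -0.001], [0.234, -0.972, 0.002], [-0.0, -0.002, -1.0]], 'wrist_force': [-0.22, 0.234, -0.104], 'moment': [-0.03, -0.016, -0.002], 'gripper_force': 0.0, 'gripper_width': 0.088}
scene ['pixels', 'z_map', 'fov_y', 'cx', 'cy', 'eye', 'attitude', 'shot'] [ 1.10410329 -0.63922434  1.24855383] [[0.72, -0.582, 0.377], [0.693, 0.614, -0.377], [-0.012, 0.533, 0.846]] 44.99736535304871 278.74569364274345 206.81245555230132 {'fov_y': 44.99736535304871, 'cx': 278.74569364274345, 'cy': 206.81245555230132, 'shot': 1}
cassette 0.71 [324.5, 111.1, 345.4, 146.3] [0.528 0.206 0.103] [0.481 0.19  0.014] [0.538 0.228 0.113]
cassette 0.34 [373.6, 148.7, 401.4, 200.3] [0.738 0.161 0.094] [0.697 0.145 0.003] [0.761 0.225 0.163]
stand 0.8 [305.9, 106.6, 369.1, 162.4] [0.52  0.182 0.038] [0.457 0.131 0.002] [0.56  0.279 0
[... 1439 characters left out ...]
  -0.255  0.213] [ 0.558 -0.35  -0.003] [ 0.62  -0.156  0.304]
mat 0.57 [221.4, 206.5, 266.2, 252.8] [ 0.531 -0.017  0.002] [ 0.474 -0.076 -0.002] [0.588 0.041 0.006]
basket 0.9 [292.6, 184.2, 389.5, 268.3] [ 0.525 -0.265  0.013] [ 0.427 -0.36  -0.001] [ 0.601 -0.158  0.303]
cover 0.88 [295.5, 180.5, 391.6, 211.1] [ 0.571 -0.257  0.21 ] [ 0.558 -0.384 -0.003] [ 0.63  -0.157  0.304]
bottle 0.76 [152.7, 130.8, 186.9, 167.7] [0.718 0.164 0.104] [0.698 0.143 0.009] [0.753 0.199 0.159]
bin 0.7 [251.2, 114.7, 310.3, 168.1] [ 0.759 -0.116  0.004] [ 0.69  -0.186 -0.001] [ 0.809 -0.046  0.055]
brush 0.68 [406.4, 196.7, 422.3, 268.2] [ 0.528 -0.48   0.017] [ 0.425 -0.502  0.005] [ 0.593 -0.463  0.022]
```

Run:
```python
import cv2
a=cv2.imread("pics/scene0.png");b=cv2.imread("pics/top0.png")
c=cv2.resize(b[90:330,70:450],(780,493),interpolation=cv2.INTER_CUBIC);cv2.imwrite("pics/topc.png",c)
c=cv2.resize(a[80:340,120:440],(738,600),interpolation=cv2.INTER_CUBIC);cv2.imwrite("pics/scenec.png",c)
```

```text
(no output)
```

View pics/topc.png

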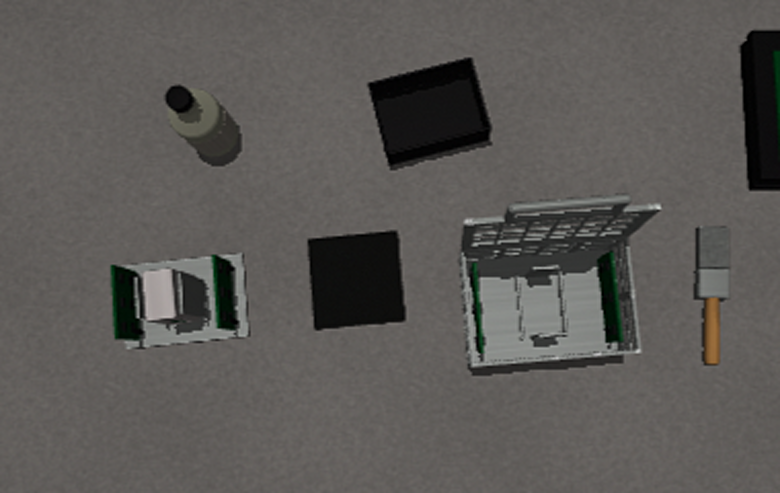

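View pics/scenec.png

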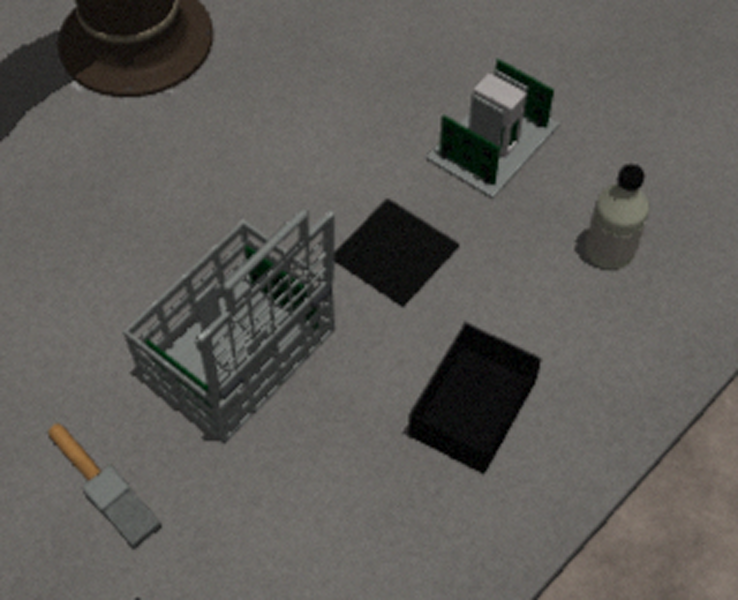

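The crops show the top view with world x pointing up and y pointing left. The cassette is in the stand at about crop pixel (160,295), the mat is at (357,280), and the basket is at (550,300) with its cover raised on the far (+x) side. Next I'll measure the poses by geometry.

```bash
cat > fit.py <<'E'
from h import *
def rect(p,name):
    p=p[np.isfinite(p).all(1)]
    r=cv2.minAreaRect((p[:,:2]*1000).astype(np.float32)); print(name,len(p),np.round(r[0],1),np.round(r[1],1),round(r[2],2),"z",np.round(np.percentile(p[:,2],[5,50,95]),4))
def box(W,x0,x1,y0,y1,z0,z1):
    with np.errstate(invalid="ignore"):
        return W[(W[...,0]>x0)&(W[...,0]<x1)&(W[...,1]>y0)&(W[...,1]<y1)&(W[...,2]>z0)&(W[...,2]<z1)]
E
python3 - <<'E'
from fit import *
D={}
for n in("scene","top"):
    W=np.load(n+"0.npz")["W"];D[n]=W; print(n)
    p=box(W,.44,.57,.17,.24,.096,.116); rect(p,"cass top"); 
    rect(box(W,.44,.57,.165,.245,.085,.116),"cass+cheek")
    rect(box(W,.44,.57,.09,.31,.002,.012),"stand base")
    rect(box(W,.44,.57,.09,.31,.002,.115),"stand all")
    m=models.silhouettes  # noqa
    rect(box(W,.46,.61,-.09,.06,.0025,.009),"mat")
    rect(box(W,.40,.60,-.39,-.13,.103,.117),"rim")
    rect(box(W,.40,.60,-.39,-.13,.02,.117),"walls")
    q=box(W,.52,.68,-.39,-.13,.125,.34); rect(q,"cover")
    A=np.c_[q[:,1:],np.ones(len(q))]; print("cover plane x=a y+b z+c",np.linalg.lstsq(A,q[:,0],rcond=None)[0])
    t=q[q[:,2]>.285]; rect(t,"bar"); print(np.polyfit(t[:,1],t[:,0],1),np.median(t,0))
    g=box(W,.70,.83,-.22,-.0,-.01,.08); print("bench z",np.nanmedian(box(W,.62,.68,-.1,.1,-.02,.02)[:,2]))
W=D["top"]
p=box(W,.44,.57,.17,.24,.09,.116)
for r in p[np.argsort(p[:,1])][::12]: print(np.round(r*1000,0),end=" ")
E
```

```text
scene
cass top 312 [506.2 210.1] [60.7 60.4] 9.19 z [0.0979 0.1058 0.1114]
cass+cheek 368 [506.2 210.1] [60.7 60.4] 9.19 z [0.0888 0.1049 0.1111]
stand base 800 [505.  199.8] [219.  129.9] 89.97 z [0.0024 0.0061 0.011 ]
stand all 2156 [505.  199.8] [219.  129.9] 89.97 z [0.0031 0.038  0.1072]
mat 1306 [535. -15.] [149.8 149.8] 0.08 z [0.0028 0.0053 0.0084]
rim 466 [ 498.7 -254. ] [151.7 202.4] 4.21 z [0.1037 0.11   0.1154]
walls 2480 [ 498.4 -254. ] [152.1 202.6] 4.28 z [0.0281 0.0729 0.1122]
cover 1477 [ 570.8 -248.7] [ 20.5 203.4] 4.51 z [0.128  0.2197 0.3055]
cover plane x=a y+b z+c [-0.07395208  0.06026609  0.53941417]
bar 240 [ 574.6 -249.1] [ 13.  119.7] 4.51 z [0.2904 0.3042 0.3085]
[-0.07608649  0.55704442] [ 0.57598011 -0.25259465  0.30421229]
bench z 0.0014643760149708474
top
cass top 475 [505.6 207.8] [60.8 57.3] 5.2 z [0.0979 0.1034 0.1064]
cass+cheek 571 [505.7 207.7] [60.8 57.7] 5.96 z [0.0886 0.1028 0.1062]
stand base 1007 [503.7 199.9] [128.  217.6] 1.02 z [0.0023 0.0044 0.0084]
stand all 2510 [503.7 199.9] [128.  217.6] 1.02 z [0.0027 0.0349 0.1046]
mat 970 [534.  -1
[... 531 characters left out ...]
8.] [513. 181. 102.] [526. 183.  99.] [484. 186.  92.] [479. 187. 102.] [506. 189. 101.] [479. 190. 102.] [508. 191. 102.] [493. 192. 105.] [528. 193.  98.] [488. 193. 107.] [515. 195. 106.] [508. 196. 102.] [508. 197. 105.] [516. 198. 103.] [510. 199. 106.] [506. 200. 103.] [479. 201. 104.] [518. 203. 104.] [501. 204. 106.] [508. 205. 103.] [484. 207. 103.] [531. 207. 100.] [491. 209. 105.] [528. 210. 105.] [481. 211. 105.] [503. 212. 103.] [528. 213. 103.] [520. 214. 106.] [494. 216. 106.] [477. 217. 102.] [513. 218. 102.] [496. 219. 104.] [528. 220. 103.] [496. 221. 104.] [513. 223. 102.] [523. 225. 105.] [489. 230.  99.] [499. 231.  97.] [494. 232. 101.] [507. 233.  93.] [526. 235. 104.]
```

```bash
cat > meas.py <<'E'
from fit import *
from scipy.ndimage import binary_erosion
def ext(q,yaw,name,pc=1.5):
    c,s=np.cos(np.radians(yaw)),np.sin(np.radians(yaw)); R=np.array([[c,s],[-s,c]])
    u=q[:,:2]@R.T; lo,hi=np.percentile(u,pc,axis=0),np.percentile(u,100-pc,axis=0); m=R.T@((lo+hi)/2)
    print(name,"ctr",np.round(m*1000,1),"size",np.round((hi-lo)*1000,1),"n",len(q))
def yawmin(q):
    best=[]
    for y in np.arange(-15,15.1,.25):
        c,s=np.cos(np.radians(y)),np.sin(np.radians(y)); u=q[:,:2]@np.array([[c,s],[-s,c]]).T
        d=np.percentile(u,98,axis=0)-np.percentile(u,2,axis=0); best.append((d.prod(),y))
    return min(best)[1]
E
python3 - <<'E'
from meas import *
for n in("scene","top"):
    s=snap(n);W=cloud(s);print(n)
    for t,z0,z1 in(("mat",-.01,.02),("stand",-.005,.012),("cassette",.097,.12),("basket",.1,.118),("basket",.005,.118)):
        r=[r for r in models.silhouettes(t,s)]
        r=r[0]; m=r["region"]
        q=W[m]; q=q[np.isfinite(q).all(1)]; q=q[(q[:,2]>z0)&(q[:,2]<z1)]
        y=yawmin(q); print(round(r["p"],2),"yaw",y,"z",np.round(np.median(q[:,2]),4)); ext(q,y,t); ext(q,4.2,t)
    # boards of the stand (green)
    hsv=cv2.cvtColor(s["pixels"],cv2.COLOR_BGR2HSV)
    g=(hsv[...,0]>45)&(hsv[...,0]<85)&(hsv[...,1]>100)
    for nm,a in(("st+",(.43,.6,.23,.3)),("st-",(.43,.6,.1,.17)),("bk+",(.4,.6,-.2,-.13)),("bk-",(.4,.6,-.37,-.31))):
        q=W[g]; q=q[(q[:,0]>a[0])&(q[:,0]<a[1])&(q[:,1]>a[2])&(q[:,1]<a[3])]
        if len(q)>20: k=np.polyfit(q[:,0],q[:,1],1); print(nm,len(q),"yaw",np.round(np.degrees(np.arctan(k[0])),1),np.round(np.median(q,0),4),np.round(np.ptp(q[:,0]),3))
    # bright head
    m=(np.nan_to_num(W[...,2])>.097)&(W[...,0]>.45)&(W[...,0]<.56)&(W[...,1]>.165)&(W[...,1]<.25)
    v,u=np.where(m); i=s["pixels"][...,:].sum(-1)
    sub=i[v.min():v.max()+1,u.min():u.max()+1]; print(v.min(),u.min()); 
    if n=="top": print(sub//3)
E
```

```text
scene
0.59 yaw 7.75 z 0.0057
mat ctr [531.9 -14.5] size [114.6 118.3] n 1361
mat ctr [531.7 -14.7] size [115.  117.9] n 1361Traceback (most recent call last):
  File "<stdin>", line 6, in <module>
IndexError: list index out of range
```

Run:
```python
from meas import *
for n in("top","scene"):
    s=snap(n);W=cloud(s);print(n)
    for t,z0,z1 in(("mat",-.01,.02),("stand",-.005,.012),("cassette",.097,.12),("basket",.1,.118),("basket",.005,.118)):
        r=models.silhouettes(t,s)
        if not r: print("miss",t); continue
        r=r[0]; m=r["region"]
        q=W[m]; q=q[np.isfinite(q).all(1)]; q=q[(q[:,2]>z0)&(q[:,2]<z1)]
        y=yawmin(q); print(round(r["p"],2),"yaw",y,"z",np.round(np.median(q[:,2]),4)); ext(q,y,t); ext(q,4.2,t)
    hsv=cv2.cvtColor(s["pixels"],cv2.COLOR_BGR2HSV)
    g=(hsv[...,0]>45)&(hsv[...,0]<85)&(hsv[...,1]>100)
    for nm,a in(("st+",(.43,.6,.23,.3)),("st-",(.43,.6,.1,.17)),("bk+",(.4,.6,-.2,-.13)),("bk-",(.4,.6,-.37,-.31))):
        q=W[g]; q=q[(q[:,0]>a[0])&(q[:,0]<a[1])&(q[:,1]>a[2])&(q[:,1]<a[3])]
        if len(q)>20: k=np.polyfit(q[:,0],q[:,1],1); print(nm,len(q),"yaw",np.round(np.degrees(np.arctan(k[0])),1),np.round(np.median(q,0),4),"x",np.round(np.percentile(q[:,0],[2,98]),3))
    with np.errstate(invalid="ignore"): m=(W[...,2]>.097)&(W[...,0]>.45)&(W[...,0]<.56)&(W[...,1]>.165)&(W[...,1]<.25)
    lum=s["pixels"].mean(-1); 
    for th in(120,140,160,180): 
        q=W[m&(lum>th)]
        if len(q)>30: ext(q,yawmin(q),f"bright{th} {yawmin(q)} z{np.median(q[:,2]):.4f}")
    if n=="top":
        v,u=np.where(m); print(lum[v.min():v.max()+1:3,u.min()-1:u.max()+2].astype(int))
```

```text
top
0.87 yaw 4.0 z 0.0024
mat ctr [531.7 -17.2] size [118.4 116.7] n 1995
mat ctr [531.7 -17.1] size [118.4 116.8] n 1995
0.73 yaw 4.75 z 0.0042
stand ctr [505.5 203.3] size [108.4 150.7] n 1109
stand ctr [505.5 203.2] size [109.  150.9] n 1109
0.57 yaw 6.5 z 0.1037
cassette ctr [505.3 206.4] size [58.  34.8] n 374
cassette ctr [505.4 206.5] size [58.3 35.3] n 374
0.76 yaw 4.25 z 0.1083
basket ctr [ 494. -257.] size [137.3 199.2] n 474
basket ctr [ 494. -257.] size [137.3 199.2] n 474
0.76 yaw 4.25 z 0.0293
basket ctr [ 494.6 -256.9] size [136.2 198.8] n 3117
basket ctr [ 494.6 -256.9] size [136.2 198.8] n 3117
st+ 333 yaw 5.8 [0.4958 0.2674 0.0583] x [0.457 0.542]
st- 253 yaw 5.1 [0.5101 0.1444 0.0595] x [0.469 0.554]
bk+ 103 yaw 3.9 [ 0.4892 -0.1719  0.0816] x [0.437 0.541]
bk- 309 yaw 4.1 [ 0.4983 -0.3394  0.0587] x [0.449 0.554]
bright120 -9.5 z0.1038 ctr [505.3 206.2] size [57.9 51.3] n 359
bright140 8.5 z0.1039 ctr [505.9 207.8] size [55.9 32.1] n 319
bright160 5.0 z0.1039 ctr [506.  208.4] size [56.3 30.5] n 247
[[102 127 128 126 124 126 127 120 100 101 104 125 140 163 174 170
[... 1196 characters left out ...]
te ctr [508.8 208.2] size [55.3 38.6] n 197
cassette ctr [509.  208.2] size [55.3 38.6] n 197
0.72 yaw 2.75 z 0.1087
basket ctr [ 498.7 -255.4] size [152.1 200. ] n 598
basket ctr [ 498.6 -254.7] size [150.1 199.5] n 598
0.72 yaw 4.5 z 0.0608
basket ctr [ 495.1 -255.1] size [142.5 199.1] n 3372
basket ctr [ 495.2 -255.2] size [142.5 199. ] n 3372
st+ 215 yaw 4.7 [0.5199 0.2727 0.0636] x [0.464 0.544]
st- 368 yaw 5.8 [0.5157 0.1472 0.0502] x [0.472 0.555]
bk+ 114 yaw 4.5 [ 0.4749 -0.1728  0.0634] x [0.437 0.541]
bk- 63 yaw 3.9 [ 0.4968 -0.3392  0.087 ] x [0.447 0.541]
bright120 9.0 z0.1080 ctr [506.7 209.2] size [57.7 36.5] n 172
bright140 7.25 z0.1079 ctr [507.1 209.6] size [53.6 34.6] n 154
```

Request:
{"name": "arm_command", "arguments": {
  "commands": [
    {"delta_pos": [0.43, 0.97, 0], "dr": [0, 0, 0.1135], "jaw": 1},
    {"delta_pos": [0.43, 0.97, 0], "dr": [0, 0, 0.1135], "jaw": 1},
    {"delta_pos": [0.43, 0.97, 0], "dr": [0, 0, 0.1135], "jaw": 1},
    {"delta_pos": [0.43, 0.97, 0], "dr": [0, 0, 0.1135], "jaw": 1}
  ],
  "grip_force": 30
}}

```text
t: 1.98
position: [0.2015, -0.4849, 0.2227]
tcp_rot: [[0.822, 0.569, 0.001], [0.569, -0.822, 0.003], [0.003, -0.002, -1.0]]
wrist_force: [0.6, 0.1, -0.2]
gripper_width: 0.0879
gripper_force: 0.0
```

Request:
{"name": "arm_command", "arguments": {
  "commands": [
    {"delta_pos": [0.43, 0.97, 0], "dr": [0, 0, 0.1135], "jaw": 1},
    {"delta_pos": [0.43, 0.97, 0], "dr": [0, 0, 0.1135], "jaw": 1},
    {"delta_pos": [0.43, 0.97, 0], "dr": [0, 0, 0.1135], "jaw": 1},
    {"delta_pos": [0.43, 0.97, 0], "dr": [0, 0, 0.1135], "jaw": 1}
  ]
}}

```text
t: 2.32
position: [0.2523, -0.3689, 0.223]
tcp_rot: [[0.572, 0.82, 0.001], [0.82, -0.572, 0.002], [0.002, -0.0, -1.0]]
wrist_force: [-0.4, 0.7, -1.0]
gripper_width: 0.0878
gripper_force: 0.0
```

Request:
{"name": "arm_command", "arguments": {
  "commands": [
    {"delta_pos": [0.43, 0.97, 0], "dr": [0, 0, 0.1135], "jaw": 1},
    {"delta_pos": [0.43, 0.97, 0], "dr": [0, 0, 0.1135], "jaw": 1},
    {"delta_pos": [0.43, 0.97, 0], "dr": [0, 0, 0.1135], "jaw": 1},
    {"delta_pos": [0.43, 0.97, 0], "dr": [0, 0, 0.1135], "jaw": 1}
  ]
}}

```text
t: 2.65
position: [0.3034, -0.2529, 0.2232]
tcp_rot: [[0.25, 0.968, 0.001], [0.968, -0.25, 0.001], [0.001, 0.001, -1.0]]
wrist_force: [0.4, -0.6, 0.8]
gripper_width: 0.0878
gripper_force: 0.0
```

Request:
{"name": "arm_command", "arguments": {
  "commands": [
    {"delta_pos": [0.43, 0.97, 0], "dr": [0, 0, 0.1135], "jaw": 1},
    {"delta_pos": [0.43, 0.97, 0], "dr": [0, 0, 0.1135], "jaw": 1},
    {"delta_pos": [0.43, 0.97, 0], "dr": [0, 0, 0.1135], "jaw": 1},
    {"delta_pos": [0.43, 0.97, 0], "dr": [0, 0, 0.1135], "jaw": 1}
  ]
}}

```text
t: 2.98
position: [0.3552, -0.1364, 0.2235]
tcp_rot: [[-0.104, 0.995, 0.003], [0.995, 0.104, 0.001], [0.0, 0.003, -1.0]]
wrist_force: [0.2, -0.7, 0.2]
gripper_width: 0.088
gripper_force: 0.0
```

Request:
{"name": "arm_command", "arguments": {
  "commands": [
    {"delta_pos": [0.43, 0.97, 0], "dr": [0, 0, 0], "jaw": 1},
    {"delta_pos": [0.43, 0.97, 0], "dr": [0, 0, 0], "jaw": 1},
    {"delta_pos": [0.43, 0.97, 0], "dr": [0, 0, 0], "jaw": 1},
    {"delta_pos": [0.43, 0.97, 0], "dr": [0, 0, 0], "jaw": 1}
  ]
}}

```text
t: 3.32
position: [0.4069, -0.0193, 0.2237]
tcp_rot: [[-0.097, 0.995, 0.004], [0.995, 0.097, 0.003], [0.002, 0.004, -1.0]]
wrist_force: [-0.4, 1.2, 0.6]
gripper_width: 0.0876
gripper_force: 0.0
```

Request:
{"name": "arm_command", "arguments": {
  "commands": [
    {"delta_pos": [0.43, 0.97, 0], "dr": [0, 0, 0], "jaw": 1},
    {"delta_pos": [0.43, 0.97, 0], "dr": [0, 0, 0], "jaw": 1},
    {"delta_pos": [0.43, 0.97, 0], "dr": [0, 0, 0], "jaw": 1},
    {"delta_pos": [0.43, 0.97, 0], "dr": [0, 0, 0], "jaw": 1}
  ]
}}

```text
t: 3.65
position: [0.4578, 0.098, 0.2234]
tcp_rot: [[-0.097, 0.995, 0.003], [0.995, 0.097, 0.005], [0.005, 0.003, -1.0]]
wrist_force: [0.2, 0.4, 0.7]
gripper_width: 0.0879
gripper_force: 0.0
```

Request:
{"name": "arm_command", "arguments": {
  "commands": [
    {"delta_pos": [0.43, 0.97, 0], "dr": [0, 0, 0], "jaw": 1},
    {"delta_pos": [0.43, 0.97, 0], "dr": [0, 0, 0], "jaw": 1},
    {"delta_pos": [0.43, 0.97, 0], "dr": [0, 0, 0], "jaw": 1},
    {"delta_pos": [0.43, 0.97, 0], "dr": [0, 0, 0], "jaw": 1},
    {"delta_pos": [0.43, 0.97, 0], "dr": [0, 0, 0], "jaw": 1}
  ]
}}

```text
t: 4.07
position: [0.5072, 0.2097, 0.2221]
tcp_rot: [[-0.095, 0.996, -0.001], [0.996, 0.095, 0.002], [0.002, -0.001, -1.0]]
wrist_force: [0.9, -0.6, 0.8]
gripper_width: 0.0877
gripper_force: 0.0
```

Request:
{"name": "arm_command", "arguments": {
  "commands": [
    {"delta_pos": [-0.01, -0.018, -0.35], "dr": [0, 0, 0], "jaw": 1},
    {"delta_pos": [-0.01, -0.018, -0.6], "dr": [0, 0, 0], "jaw": 1},
    {"delta_pos": [-0.01, -0.018, -0.75], "dr": [0, 0, 0], "jaw": 1},
    {"delta_pos": [-0.01, -0.018, -0.8], "dr": [0, 0, 0], "jaw": 1},
    {"delta_pos": [-0.01, -0.018, -0.8], "dr": [0, 0, 0], "jaw": 1}
  ]
}}

```text
t: 4.48
position: [0.5054, 0.2029, 0.1255]
tcp_rot: [[-0.089, 0.996, -0.002], [0.996, 0.089, -0.002], [-0.001, -0.003, -1.0]]
wrist_force: [1.0, 0.7, 0.3]
gripper_width: 0.0878
gripper_force: 0.0
```

Run:
```python
from meas import *
o=robot.get_obs();print(np.round(o["position"],4))
a=[]
for n in("top","scene"):
    s=snap(n);W=cloud(s);np.savez(f"{n}1.npz",W=W); a.append(s["pixels"])
    p=box(W,.4,.6,.1,.3,.127,.18); print(n,len(p),np.round(np.percentile(p,[2,50,98],axis=0),4).tolist())
t=cv2.resize(a[0][170:290,90:230],(466,400),interpolation=cv2.INTER_CUBIC);c=cv2.resize(a[1][60:180,280:380],(333,400),interpolation=cv2.INTER_CUBIC)
cv2.imwrite("pics/p1.png",np.hstack([t,c]))
```

```text
[0.5054 0.2029 0.1255]
top 46 [[0.4541, 0.184, 0.1271], [0.5497, 0.1938, 0.1425], [0.5573, 0.2124, 0.1789]]
scene 147 [[0.4521, 0.1864, 0.1299], [0.4616, 0.1976, 0.154], [0.5596, 0.2173, 0.1787]]
```

View pics/p1.png

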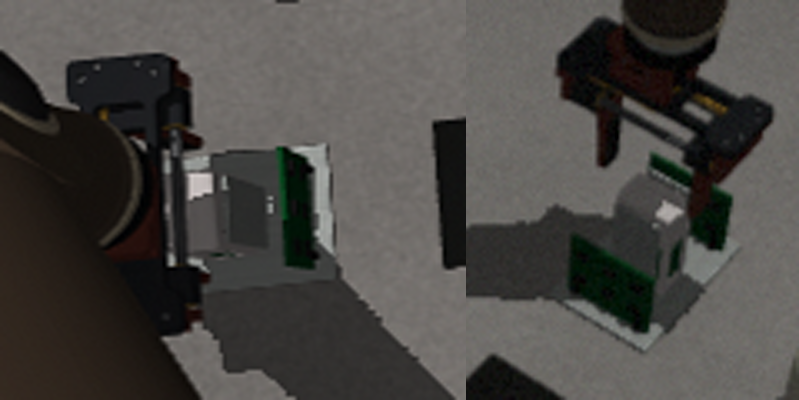

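The fingers straddle the cassette along stand x: in the right half, the head is at about (660,215) with one finger on each side. I'll shift about 4 mm in +y, descend and grip.

Request:
{"name": "arm_command", "arguments": {
  "commands": [
    {"delta_pos": [0, 0.03, 0], "dr": [0, 0, 0], "jaw": 1},
    {"delta_pos": [0, 0.03, -0.15], "dr": [0, 0, 0], "jaw": 1},
    {"delta_pos": [0, 0.03, -0.3], "dr": [0, 0, 0], "jaw": 1},
    {"delta_pos": [0, 0.03, -0.42], "dr": [0, 0, 0], "jaw": 1},
    {"delta_pos": [0, 0.03, -0.5], "dr": [0, 0, 0], "jaw": 1},
    {"delta_pos": [0, 0.03, -0.5], "dr": [0, 0, 0], "jaw": 1},
    {"delta_pos": [0, 0.03, -0.5], "dr": [0, 0, 0], "jaw": 1}
  ]
}}

```text
t: 5.17
position: [0.5063, 0.2089, 0.0673]
tcp_rot: [[-0.091, 0.996, 0.001], [0.996, 0.091, 0.0], [0.0, 0.001, -1.0]]
wrist_force: [-1.1, 1.2, 0.2]
gripper_width: 0.0882
gripper_force: 0.0
```

Request:
{"name": "arm_command", "arguments": {
  "commands": [
    {"delta_pos": [0, 0, 0], "dr": [0, 0, 0], "jaw": 0.74},
    {"delta_pos": [0, 0, 0], "dr": [0, 0, 0], "jaw": 0.7},
    {"delta_pos": [0, 0, 0], "dr": [0, 0, 0], "jaw": 0.66},
    {"delta_pos": [0, 0, 0], "dr": [0, 0, 0], "jaw": 0.6},
    {"delta_pos": [0, 0, 0], "dr": [0, 0, 0], "jaw": 0.5},
    {"delta_pos": [0, 0, 0], "dr": [0, 0, 0], "jaw": 0.4},
    {"delta_pos": [0, 0, 0], "dr": [0, 0, 0], "jaw": 0.4},
    {"delta_pos": [0, 0, 0], "dr": [0, 0, 0], "jaw": 0.4}
  ],
  "grip_force": 30
}}

```text
t: 5.83
position: [0.5065, 0.2087, 0.0672]
tcp_rot: [[-0.091, 0.996, 0.001], [0.996, 0.091, 0.0], [0.0, 0.001, -1.0]]
wrist_force: [0.8, -0.9, 6.2]
gripper_width: 0.0604
gripper_force: 29.8
```

Request:
{"name": "arm_command", "arguments": {
  "commands": [
    {"delta_pos": [0, 0, 0.05], "dr": [0, 0, 0], "jaw": 0.4},
    {"delta_pos": [0, 0, 0.12], "dr": [0, 0, 0], "jaw": 0.4},
    {"delta_pos": [0, 0, 0.22], "dr": [0, 0, 0], "jaw": 0.4},
    {"delta_pos": [0, 0, 0.34], "dr": [0, 0, 0], "jaw": 0.4},
    {"delta_pos": [0, 0, 0.46], "dr": [0, 0, 0], "jaw": 0.4},
    {"delta_pos": [0, 0, 0.58], "dr": [0, 0, 0], "jaw": 0.4},
    {"delta_pos": [0, 0, 0.7], "dr": [0, 0, 0], "jaw": 0.4},
    {"delta_pos": [0, 0, 0.82], "dr": [0, 0, 0], "jaw": 0.4},
    {"delta_pos": [0, 0, 0.92], "dr": [0, 0, 0], "jaw": 0.4},
    {"delta_pos": [0, 0, 1.0], "dr": [0, 0, 0], "jaw": 0.4},
    {"delta_pos": [0, 0, 1.0], "dr": [0, 0, 0], "jaw": 0.4}
  ]
}}

```text
t: 6.75
position: [0.5068, 0.2091, 0.1889]
tcp_rot: [[-0.091, 0.996, 0.003], [0.996, 0.091, 0.001], [0.001, 0.003, -1.0]]
wrist_force: [0.6, 0.6, -3.5]
gripper_width: 0.06
gripper_force: 29.8
```

Request:
{"name": "arm_command", "arguments": {
  "commands": [
    {"delta_pos": [0.02, -0.15, 0], "dr": [0, 0, 0], "jaw": 0.4},
    {"delta_pos": [0.04, -0.35, 0], "dr": [0, 0, 0], "jaw": 0.4},
    {"delta_pos": [0.06, -0.56, 0], "dr": [0, 0, 0], "jaw": 0.4},
    {"delta_pos": [0.08, -0.77, 0], "dr": [0, 0, 0], "jaw": 0.4},
    {"delta_pos": [0.1, -0.98, 0], "dr": [0, 0, 0], "jaw": 0.4}
  ]
}}

```text
t: 7.17
position: [0.5175, 0.0897, 0.186]
tcp_rot: [[-0.092, 0.996, -0.001], [0.996, 0.092, -0.0], [-0.0, -0.001, -1.0]]
wrist_force: [0.5, 0.4, -3.1]
gripper_width: 0.0601
gripper_force: 29.8
```

Request:
{"name": "arm_command", "arguments": {
  "commands": [
    {"delta_pos": [0.02, -0.2, 0], "dr": [0, 0, 0], "jaw": 0.4},
    {"delta_pos": [0.05, -0.4, 0], "dr": [0, 0, 0], "jaw": 0.4},
    {"delta_pos": [0.08, -0.6, 0], "dr": [0, 0, 0], "jaw": 0.4},
    {"delta_pos": [0.1, -0.75, 0], "dr": [0, 0, 0], "jaw": 0.4},
    {"delta_pos": [0.1, -0.85, 0], "dr": [0, 0, 0], "jaw": 0.4},
    {"delta_pos": [0.1, -0.89, 0], "dr": [0, 0, 0], "jaw": 0.4},
    {"delta_pos": [0.1, -0.89, 0], "dr": [0, 0, 0], "jaw": 0.4}
  ]
}}

```text
t: 7.75
position: [0.5296, -0.0167, 0.1862]
tcp_rot: [[-0.09, 0.996, -0.001], [0.996, 0.09, 0.0], [0.0, -0.001, -1.0]]
wrist_force: [0.2, 0.1, -4.3]
gripper_width: 0.0603
gripper_force: 29.8
```

Request:
{"name": "arm_command", "arguments": {
  "commands": [
    {"delta_pos": [0, 0, -0.1], "dr": [0, 0, 0], "jaw": 0.4},
    {"delta_pos": [0, 0, -0.25], "dr": [0, 0, 0], "jaw": 0.4},
    {"delta_pos": [0, 0, -0.4], "dr": [0, 0, 0], "jaw": 0.4},
    {"delta_pos": [0, 0, -0.55], "dr": [0, 0, 0], "jaw": 0.4},
    {"delta_pos": [0, 0, -0.7], "dr": [0, 0, 0], "jaw": 0.4},
    {"delta_pos": [0, 0, -0.8], "dr": [0, 0, 0], "jaw": 0.4},
    {"delta_pos": [0, 0, -0.88], "dr": [0, 0, 0], "jaw": 0.4},
    {"delta_pos": [0, 0, -0.9], "dr": [0, 0, 0], "jaw": 0.4},
    {"delta_pos": [0, 0, -0.9], "dr": [0, 0, 0], "jaw": 0.4}
  ]
}}

```text
t: 8.5
position: [0.5297, -0.0151, 0.0781]
tcp_rot: [[-0.092, 0.996, -0.001], [0.996, 0.092, 0.0], [0.001, -0.001, -1.0]]
wrist_force: [-0.4, 0.4, -3.4]
gripper_width: 0.0599
gripper_force: 29.8
```

Run:
```python
from meas import *
o=robot.get_obs();print(np.round(o["position"],4),np.round(o["wrist_force"],2))
for n in("top","scene"):
    s=snap(n);W=cloud(s); cv2.imwrite(f"pics/{n}2.png",s["pixels"])
    for r in models.silhouettes("cassette",s)[:2]:
        q=W[r["region"]]; q=q[np.isfinite(q).all(1)]; print(n,r["p"],np.round(np.percentile(q,[2,50,98],axis=0),4).tolist())
```

```text
[ 0.5297 -0.0151  0.0781] [-0.35  0.36 -3.36]
scene 0.73 [[0.5041, -0.0359, 0.0241], [0.5313, -0.0273, 0.076], [0.5606, 0.0011, 0.1227]]
scene 0.23 [[0.4372, -0.3482, 0.0054], [0.5706, -0.2471, 0.2183], [0.582, -0.1494, 0.3072]]
```

Request:
{"name": "arm_command", "arguments": {
  "commands": [
    {"delta_pos": [0, 0, -0.03], "dr": [0, 0, 0], "jaw": 0.4},
    {"delta_pos": [0, 0, -0.05], "dr": [0, 0, 0], "jaw": 0.4},
    {"delta_pos": [0, 0, -0.07], "dr": [0, 0, 0], "jaw": 0.4},
    {"delta_pos": [0, 0, -0.085], "dr": [0, 0, 0], "jaw": 0.4},
    {"delta_pos": [0, 0, -0.095], "dr": [0, 0, 0], "jaw": 0.4},
    {"delta_pos": [0, 0, -0.1], "dr": [0, 0, 0], "jaw": 0.4},
    {"delta_pos": [0, 0, -0.1], "dr": [0, 0, 0], "jaw": 0.4}
  ]
}}

```text
t: 9.28
position: [0.5299, -0.0159, 0.0665]
tcp_rot: [[-0.091, 0.996, -0.0], [0.996, 0.091, 0.0], [0.0, -0.0, -1.0]]
wrist_force: [0.1, -0.2, -3.1]
gripper_width: 0.06
gripper_force: 29.8
```

Request:
{"name": "arm_command", "arguments": {
  "commands": [
    {"delta_pos": [0, 0, -0.007], "dr": [0, 0, 0], "jaw": 0.4},
    {"delta_pos": [0, 0, -0.007], "dr": [0, 0, 0], "jaw": 0.4}
  ]
}}

```text
t: 9.45
position: [0.53, -0.0159, 0.0657]
tcp_rot: [[-0.091, 0.996, -0.0], [0.996, 0.091, 0.0], [0.0, -0.0, -1.0]]
wrist_force: [0.3, -0.7, -3.6]
gripper_width: 0.06
gripper_force: 29.8
```

Request:
{"name": "arm_command", "arguments": {
  "commands": [
    {"delta_pos": [0, 0, -0.007], "dr": [0, 0, 0], "jaw": 0.4},
    {"delta_pos": [0, 0, -0.007], "dr": [0, 0, 0], "jaw": 0.4}
  ]
}}

```text
t: 9.62
position: [0.5301, -0.0158, 0.0652]
tcp_rot: [[-0.091, 0.996, 0.0], [0.996, 0.091, -0.0], [-0.0, 0.0, -1.0]]
wrist_force: [-0.6, -0.5, -2.5]
gripper_width: 0.06
gripper_force: 29.8
```

Request:
{"name": "arm_command", "arguments": {
  "commands": [
    {"delta_pos": [0, 0, -0.007], "dr": [0, 0, 0], "jaw": 0.4},
    {"delta_pos": [0, 0, -0.007], "dr": [0, 0, 0], "jaw": 0.4}
  ]
}}

```text
t: 9.78
position: [0.5302, -0.0158, 0.0651]
tcp_rot: [[-0.091, 0.996, 0.0], [0.996, 0.091, -0.001], [-0.001, 0.0, -1.0]]
wrist_force: [-2.9, -0.5, 8.5]
gripper_width: 0.0602
gripper_force: 29.8
```

Request:
{"name": "arm_command", "arguments": {
  "commands": [
    {"delta_pos": [0, 0, 0.004], "dr": [0, 0, 0], "jaw": 0.72},
    {"delta_pos": [0, 0, 0.004], "dr": [0, 0, 0], "jaw": 0.8},
    {"delta_pos": [0, 0, 0.004], "dr": [0, 0, 0], "jaw": 0.9},
    {"delta_pos": [0, 0, 0.004], "dr": [0, 0, 0], "jaw": 1},
    {"delta_pos": [0, 0, 0.004], "dr": [0, 0, 0], "jaw": 1},
    {"delta_pos": [0, 0, 0.004], "dr": [0, 0, 0], "jaw": 1}
  ]
}}

```text
t: 10.28
position: [0.53, -0.0159, 0.0646]
tcp_rot: [[-0.091, 0.996, 0.0], [0.996, 0.091, 0.0], [0.0, 0.0, -1.0]]
wrist_force: [0.0, -0.5, -0.1]
gripper_width: 0.0872
gripper_force: 0.0
```

Request:
{"name": "arm_command", "arguments": {
  "commands": [
    {"delta_pos": [0, 0, 0.1], "dr": [0, 0, 0], "jaw": 1},
    {"delta_pos": [0, 0, 0.25], "dr": [0, 0, 0], "jaw": 1},
    {"delta_pos": [0, 0, 0.45], "dr": [0, 0, 0], "jaw": 1},
    {"delta_pos": [0, 0, 0.65], "dr": [0, 0, 0], "jaw": 1},
    {"delta_pos": [0, 0, 0.8], "dr": [0, 0, 0], "jaw": 1},
    {"delta_pos": [0, 0, 0.8], "dr": [0, 0, 0], "jaw": 1}
  ]
}}

```text
t: 10.78
position: [0.5321, -0.0153, 0.1651]
tcp_rot: [[-0.091, 0.996, 0.006], [0.996, 0.091, -0.0], [-0.001, 0.006, -1.0]]
wrist_force: [1.2, -0.0, 1.0]
gripper_width: 0.0875
gripper_force: 0.0
```

Run:
```python
from meas import *
o=robot.get_obs();print(np.round(o["position"],4),np.round(o["wrist_force"],2),o["gripper_width"])
a=[]
for n in("top","scene"):
    s=snap(n);W=cloud(s); a.append(s["pixels"])
    for r in models.silhouettes("cassette",s)[:2]:
        q=W[r["region"]]; q=q[np.isfinite(q).all(1)]; print(n,r["p"],np.round(np.percentile(q,[2,50,98],axis=0),4).tolist())
        q=q[q[:,2]>.095]
        if len(q)>30: ext(q,yawmin(q),f"yaw{yawmin(q)}"); ext(q,5.2,"5.2")
t=cv2.resize(a[0][170:290,170:310],(466,400),interpolation=cv2.INTER_CUBIC);c=cv2.resize(a[1][110:230,240:340],(333,400),interpolation=cv2.INTER_CUBIC)
cv2.imwrite("pics/p3.png",np.hstack([t,c]))
```

```text
[ 0.5321 -0.0153  0.1651] [ 1.16 -0.02  0.96] 0.08753392765409583
scene 0.58 [[0.5013, -0.0357, 0.0072], [0.5353, -0.0245, 0.0777], [0.5593, 0.0051, 0.109]]
yaw5.25 ctr [529.5 -15.5] size [57.7 36.6] n 255
5.2 ctr [529.5 -15.5] size [57.7 36.6] n 255
```

View pics/p3.png

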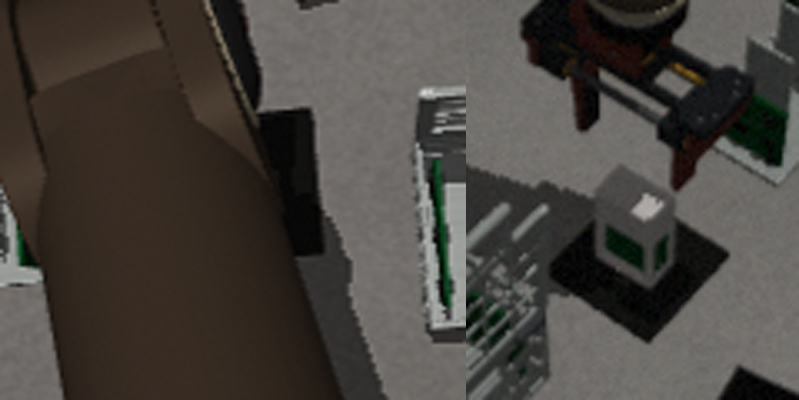

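The cassette stands upright on the mat: at about (635,225) in the right half, with its closed head above the window. The fingers are clear. I'll turn -90° and regrip by the broad faces.

Request:
{"name": "arm_command", "arguments": {
  "commands": [
    {"delta_pos": [0, 0, 0], "dr": [0, 0, -0.25], "jaw": 1},
    {"delta_pos": [0, 0, 0], "dr": [0, 0, -0.25], "jaw": 1},
    {"delta_pos": [0, 0, 0], "dr": [0, 0, -0.25], "jaw": 1},
    {"delta_pos": [0, 0, 0], "dr": [0, 0, -0.25], "jaw": 1},
    {"delta_pos": [0, 0, 0], "dr": [0, 0, -0.25], "jaw": 1},
    {"delta_pos": [0, 0, 0], "dr": [0, 0, -0.25], "jaw": 1},
    {"delta_pos": [0, 0, 0], "dr": [0, 0, -0.25], "jaw": 1}
  ]
}}

```text
t: 11.57
position: [0.5293, -0.0158, 0.1595]
tcp_rot: [[0.645, 0.764, -0.002], [0.764, -0.645, 0.0], [-0.001, -0.002, -1.0]]
wrist_force: [-0.6, 0.1, 0.1]
gripper_width: 0.0878
gripper_force: 0.0
```

Request:
{"name": "arm_command", "arguments": {
  "commands": [
    {"delta_pos": [0, 0, 0], "dr": [0, 0, -0.25], "jaw": 1},
    {"delta_pos": [0, 0, 0], "dr": [0, 0, -0.25], "jaw": 1},
    {"delta_pos": [0, 0, 0], "dr": [0, 0, -0.25], "jaw": 1},
    {"delta_pos": [0, 0, 0], "dr": [0, 0, -0.25], "jaw": 1},
    {"delta_pos": [0, 0, 0], "dr": [0, 0, -0.25], "jaw": 1},
    {"delta_pos": [0, 0, 0], "dr": [0, 0, -0.25], "jaw": 1},
    {"delta_pos": [0, 0, 0], "dr": [0, 0, -0.25], "jaw": 1},
    {"delta_pos": [0, 0, 0], "dr": [0, 0, -0.25], "jaw": 1},
    {"delta_pos": [0, 0, 0], "dr": [0, 0, -0.25], "jaw": 1}
  ]
}}

```text
t: 12.32
position: [0.5294, -0.0157, 0.1597]
tcp_rot: [[0.996, 0.093, -0.002], [0.093, -0.996, -0.0], [-0.002, -0.0, -1.0]]
wrist_force: [0.4, -0.0, 0.1]
gripper_width: 0.0875
gripper_force: 0.0
```

Request:
{"name": "arm_command", "arguments": {
  "commands": [
    {"delta_pos": [0, 0, -0.15], "dr": [0, 0, 0], "jaw": 1},
    {"delta_pos": [0, 0, -0.3], "dr": [0, 0, 0], "jaw": 1},
    {"delta_pos": [0, 0, -0.35], "dr": [0, 0, 0], "jaw": 1},
    {"delta_pos": [0, 0, -0.35], "dr": [0, 0, 0], "jaw": 1},
    {"delta_pos": [0, 0, -0.35], "dr": [0, 0, 0], "jaw": 1}
  ]
}}

```text
t: 12.73
position: [0.5299, -0.0158, 0.1185]
tcp_rot: [[0.996, 0.092, -0.001], [0.092, -0.996, 0.0], [-0.001, -0.0, -1.0]]
wrist_force: [0.3, -0.6, 0.6]
gripper_width: 0.0878
gripper_force: 0.0
```

Request:
{"name": "arm_command", "arguments": {
  "commands": [
    {"delta_pos": [0, 0, -0.15], "dr": [0, 0, 0], "jaw": 1},
    {"delta_pos": [0, 0, -0.3], "dr": [0, 0, 0], "jaw": 1},
    {"delta_pos": [0, 0, -0.4], "dr": [0, 0, 0], "jaw": 1},
    {"delta_pos": [0, 0, -0.44], "dr": [0, 0, 0], "jaw": 1},
    {"delta_pos": [0, 0, -0.44], "dr": [0, 0, 0], "jaw": 1},
    {"delta_pos": [0, 0, -0.44], "dr": [0, 0, 0], "jaw": 1}
  ]
}}

```text
t: 13.23
position: [0.5304, -0.0157, 0.0663]
tcp_rot: [[0.996, 0.091, 0.0], [0.091, -0.996, 0.0], [0.0, -0.0, -1.0]]
wrist_force: [-0.3, -0.1, -0.2]
gripper_width: 0.0878
gripper_force: 0.0
```

Request:
{"name": "arm_command", "arguments": {
  "commands": [
    {"delta_pos": [0, 0, 0], "dr": [0, 0, 0], "jaw": 0.6},
    {"delta_pos": [0, 0, 0], "dr": [0, 0, 0], "jaw": 0.5},
    {"delta_pos": [0, 0, 0], "dr": [0, 0, 0], "jaw": 0.45},
    {"delta_pos": [0, 0, 0], "dr": [0, 0, 0], "jaw": 0.4},
    {"delta_pos": [0, 0, 0], "dr": [0, 0, 0], "jaw": 0.35},
    {"delta_pos": [0, 0, 0], "dr": [0, 0, 0], "jaw": 0.25},
    {"delta_pos": [0, 0, 0], "dr": [0, 0, 0], "jaw": 0.2},
    {"delta_pos": [0, 0, 0], "dr": [0, 0, 0], "jaw": 0.2},
    {"delta_pos": [0, 0, 0], "dr": [0, 0, 0], "jaw": 0.2}
  ]
}}

```text
t: 13.98
position: [0.53, -0.0157, 0.0658]
tcp_rot: [[0.996, 0.091, -0.0], [0.091, -0.996, 0.0], [-0.0, -0.0, -1.0]]
wrist_force: [0.3, 0.3, -0.2]
gripper_width: 0.0362
gripper_force: 29.9
```

Request:
{"name": "arm_command", "arguments": {
  "commands": [
    {"delta_pos": [0, 0, 0.05], "dr": [0, 0, 0], "jaw": 0.2},
    {"delta_pos": [0, 0, 0.15], "dr": [0, 0, 0], "jaw": 0.2},
    {"delta_pos": [0, 0, 0.3], "dr": [0, 0, 0], "jaw": 0.2},
    {"delta_pos": [0, 0, 0.5], "dr": [0, 0, 0], "jaw": 0.2},
    {"delta_pos": [-0.05, 0, 0.7], "dr": [0, 0, 0], "jaw": 0.2},
    {"delta_pos": [-0.1, 0, 0.9], "dr": [0, 0, 0], "jaw": 0.2},
    {"delta_pos": [-0.15, 0, 1.0], "dr": [0, 0, 0], "jaw": 0.2}
  ]
}}

```text
t: 14.57
position: [0.5127, -0.0156, 0.1892]
tcp_rot: [[0.996, 0.091, 0.003], [0.091, -0.996, -0.0], [0.003, 0.0, -1.0]]
wrist_force: [0.8, -0.3, -3.0]
gripper_width: 0.0358
gripper_force: 29.9
```

Request:
{"name": "arm_command", "arguments": {
  "commands": [
    {"delta_pos": [-0.1, 0, 0.1], "dr": [0, 0, 0], "jaw": 0.2},
    {"delta_pos": [-0.15, -0.1, 0.2], "dr": [0, 0, -0.0055], "jaw": 0.2},
    {"delta_pos": [-0.15, -0.3, 0.2], "dr": [0, 0, -0.0055], "jaw": 0.2},
    {"delta_pos": [-0.15, -0.5, 0.2], "dr": [0, 0, -0.0055], "jaw": 0.2},
    {"delta_pos": [-0.15, -0.7, 0.2], "dr": [0, 0, -0.0055], "jaw": 0.2},
    {"delta_pos": [-0.15, -0.9, 0.2], "dr": [0, 0, -0.0055], "jaw": 0.2}
  ]
}}

```text
t: 15.07
position: [0.4932, -0.1259, 0.2101]
tcp_rot: [[0.997, 0.073, -0.0], [0.073, -0.997, -0.0], [-0.0, 0.0, -1.0]]
wrist_force: [0.1, -0.1, -3.7]
gripper_width: 0.0359
gripper_force: 29.9
```

Request:
{"name": "arm_command", "arguments": {
  "commands": [
    {"delta_pos": [0, -0.2, 0], "dr": [0, 0, 0], "jaw": 0.2},
    {"delta_pos": [0, -0.4, 0], "dr": [0, 0, 0], "jaw": 0.2},
    {"delta_pos": [0, -0.6, 0], "dr": [0, 0, 0], "jaw": 0.2},
    {"delta_pos": [0, -0.8, 0], "dr": [0, 0, 0], "jaw": 0.2},
    {"delta_pos": [0, -0.95, 0], "dr": [0, 0, 0], "jaw": 0.2},
    {"delta_pos": [0, -1.0, 0], "dr": [0, 0, 0], "jaw": 0.2},
    {"delta_pos": [0, -1.0, 0], "dr": [0, 0, 0], "jaw": 0.2},
    {"delta_pos": [0, -1.0, 0], "dr": [0, 0, 0], "jaw": 0.2}
  ]
}}

```text
t: 15.73
position: [0.4936, -0.2433, 0.2096]
tcp_rot: [[0.997, 0.073, -0.001], [0.073, -0.997, 0.001], [-0.001, -0.001, -1.0]]
wrist_force: [-1.3, 1.2, -4.7]
gripper_width: 0.0358
gripper_force: 29.9
```

Run:
```python
from meas import *
o=robot.get_obs();print(np.round(o["position"],4),np.round(o["wrist_force"],2),np.round(o["tcp_rot"],3).tolist(),np.round(o["joint_positions"],0))
s=snap("top");a=[s["pixels"]];W=cloud(s)
hsv=cv2.cvtColor(s["pixels"],cv2.COLOR_BGR2HSV); g=(hsv[...,0]>45)&(hsv[...,0]<85)&(hsv[...,1]>100)
s=snap("scene");a.append(s["pixels"]);W=cloud(s)
for r in models.silhouettes("cassette",s)[:2]:
    q=W[r["region"]]; q=q[np.isfinite(q).all(1)]; print(r["p"],np.round(np.percentile(q,[2,50,98],axis=0),4).tolist())
c=cv2.resize(a[1][110:290,150:330],(480,480),interpolation=cv2.INTER_CUBIC);t=cv2.resize(a[0][150:290,270:360],(309,480),interpolation=cv2.INTER_CUBIC)
cv2.imwrite("pics/p4.png",np.hstack([t,c]))
```

```text
[ 0.4936 -0.2433  0.2096] [-1.26  1.24 -4.71] [[0.997, 0.073, -0.001], [0.073, -0.997, 0.001], [-0.001, -0.001, -1.0]] [ 35.  18. -17. 102.   6.  61. -70.]
0.71 [[0.4269, -0.2689, 0.0748], [0.5124, -0.2496, 0.2249], [0.5667, -0.2185, 0.2994]]
```

View pics/p4.png

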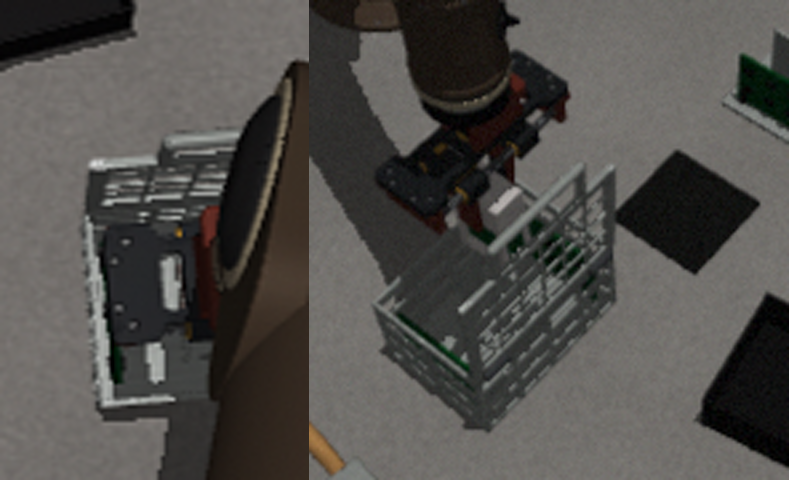

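The cassette hangs upright over the basket and clear of the raised cover: in the right half, the head is at about (495,205) and the bar at (535,205). I'll check the bay centre from the saved clouds before lowering.

Run:
```python
from meas import *
c,s=np.cos(np.radians(4.2)),np.sin(np.radians(4.2)); R=np.array([[c,s],[-s,c]])
for n in("top","scene"):
    W=np.load(n+"0.npz")["W"].reshape(-1,3); W=W[np.isfinite(W).all(1)]
    L=np.c_[((W[:,:2]-[.495,-.2555])@R.T)*1000,W[:,2]*1000]
    for sg in(-1,1):
        q=L[(np.abs(L[:,0]-sg*40)<14)&(np.abs(L[:,1])<25)&(L[:,2]>55)&(L[:,2]<106)]
        if len(q)>5: print(n,"plate",sg,len(q),np.round(np.percentile(q,[5,50,95],axis=0),0).tolist())
        q=L[(np.abs(L[:,1]-sg*28)<9)&(np.abs(L[:,0])<35)&(L[:,2]>19)&(L[:,2]<33)]
        if len(q)>5: print(n,"wire",sg,len(q),np.round(np.percentile(q,[5,50,95],axis=0),0).tolist())
```

```text
top plate -1 26 [[-42.0, -15.0, 70.0], [-40.0, 1.0, 98.0], [-38.0, 14.0, 102.0]]
top wire -1 41 [[-32.0, -32.0, 24.0], [-0.0, -30.0, 27.0], [31.0, -28.0, 29.0]]
top plate 1 45 [[38.0, -16.0, 61.0], [38.0, -2.0, 96.0], [41.0, 14.0, 100.0]]
top wire 1 39 [[-30.0, 25.0, 23.0], [-1.0, 26.0, 26.0], [31.0, 28.0, 29.0]]
scene plate -1 105 [[-42.0, -14.0, 58.0], [-39.0, 0.0, 81.0], [-38.0, 15.0, 102.0]]
scene wire -1 10 [[-7.0, -29.0, 24.0], [7.0, -27.0, 29.0], [20.0, -25.0, 31.0]]
scene plate 1 43 [[38.0, -15.0, 75.0], [41.0, 3.0, 95.0], [42.0, 16.0, 102.0]]
scene wire 1 8 [[-26.0, 27.0, 24.0], [-17.0, 29.0, 28.0], [-8.0, 32.0, 31.0]]
```

Request:
{"name": "arm_command", "arguments": {
  "commands": [
    {"delta_pos": [0.01, -0.1, 0], "dr": [0, 0, 0], "jaw": 0.2},
    {"delta_pos": [0.01, -0.1, 0], "dr": [0, 0, 0], "jaw": 0.2},
    {"delta_pos": [0.01, -0.1, -0.08], "dr": [0, 0, 0], "jaw": 0.2},
    {"delta_pos": [0.01, -0.1, -0.18], "dr": [0, 0, 0], "jaw": 0.2},
    {"delta_pos": [0.01, -0.1, -0.24], "dr": [0, 0, 0], "jaw": 0.2},
    {"delta_pos": [0.01, -0.1, -0.24], "dr": [0, 0, 0], "jaw": 0.2},
    {"delta_pos": [0.01, -0.1, -0.24], "dr": [0, 0, 0], "jaw": 0.2}
  ]
}}

```text
t: 16.47
position: [0.4949, -0.2556, 0.1804]
tcp_rot: [[0.997, 0.074, -0.001], [0.074, -0.997, 0.001], [-0.001, -0.001, -1.0]]
wrist_force: [-0.7, -0.8, -3.7]
gripper_width: 0.0358
gripper_force: 29.9
```

Request:
{"name": "arm_command", "arguments": {
  "commands": [
    {"delta_pos": [0, 0, -0.07], "dr": [0, 0, 0], "jaw": 0.2},
    {"delta_pos": [0, 0, -0.15], "dr": [0, 0, 0], "jaw": 0.2},
    {"delta_pos": [0, 0, -0.24], "dr": [0, 0, 0], "jaw": 0.2},
    {"delta_pos": [0, 0, -0.33], "dr": [0, 0, 0], "jaw": 0.2},
    {"delta_pos": [0, 0, -0.42], "dr": [0, 0, 0], "jaw": 0.2},
    {"delta_pos": [0, 0, -0.51], "dr": [0, 0, 0], "jaw": 0.2},
    {"delta_pos": [0, 0, -0.6], "dr": [0, 0, 0], "jaw": 0.2},
    {"delta_pos": [0, 0, -0.68], "dr": [0, 0, 0], "jaw": 0.2},
    {"delta_pos": [0, 0, -0.75], "dr": [0, 0, 0], "jaw": 0.2},
    {"delta_pos": [0, 0, -0.8], "dr": [0, 0, 0], "jaw": 0.2},
    {"delta_pos": [0, 0, -0.84], "dr": [0, 0, 0], "jaw": 0.2},
    {"delta_pos": [0, 0, -0.84], "dr": [0, 0, 0], "jaw": 0.2}
  ]
}}

```text
t: 17.47
position: [0.4948, -0.2557, 0.0792]
tcp_rot: [[0.997, 0.074, -0.001], [0.074, -0.997, 0.001], [-0.001, -0.001, -1.0]]
wrist_force: [-0.9, -0.1, -4.3]
gripper_width: 0.036
gripper_force: 29.9
```

Request:
{"name": "arm_command", "arguments": {
  "commands": [
    {"delta_pos": [0, 0, -0.02], "dr": [0, 0, 0], "jaw": 0.2},
    {"delta_pos": [0, 0, -0.04], "dr": [0, 0, 0], "jaw": 0.2},
    {"delta_pos": [0, 0, -0.06], "dr": [0, 0, 0], "jaw": 0.2},
    {"delta_pos": [0, 0, -0.07], "dr": [0, 0, 0], "jaw": 0.2},
    {"delta_pos": [0, 0, -0.07], "dr": [0, 0, 0], "jaw": 0.2}
  ]
}}

```text
t: 17.88
position: [0.4951, -0.2559, 0.0717]
tcp_rot: [[0.997, 0.074, -0.0], [0.074, -0.997, 0.0], [-0.0, -0.0, -1.0]]
wrist_force: [0.7, 0.1, -3.7]
gripper_width: 0.0358
gripper_force: 29.9
```

Request:
{"name": "arm_command", "arguments": {
  "commands": [
    {"delta_pos": [0, 0, -0.01], "dr": [0, 0, 0], "jaw": 0.2},
    {"delta_pos": [0, 0, -0.02], "dr": [0, 0, 0], "jaw": 0.2},
    {"delta_pos": [0, 0, -0.02], "dr": [0, 0, 0], "jaw": 0.2}
  ]
}}

```text
t: 18.13
position: [0.4951, -0.2559, 0.0693]
tcp_rot: [[0.997, 0.074, -0.0], [0.074, -0.997, 0.0], [-0.0, -0.0, -1.0]]
wrist_force: [-0.3, -0.6, -3.8]
gripper_width: 0.036
gripper_force: 29.9
```

Request:
{"name": "arm_command", "arguments": {
  "commands": [
    {"delta_pos": [0, 0, -0.007], "dr": [0, 0, 0], "jaw": 0.2},
    {"delta_pos": [0, 0, -0.007], "dr": [0, 0, 0], "jaw": 0.2}
  ]
}}

```text
t: 18.3
position: [0.4952, -0.2558, 0.0685]
tcp_rot: [[0.997, 0.074, -0.0], [0.074, -0.997, 0.0], [-0.0, -0.0, -1.0]]
wrist_force: [-0.0, -1.0, -4.2]
gripper_width: 0.0361
gripper_force: 29.9
```

Request:
{"name": "arm_command", "arguments": {
  "commands": [
    {"delta_pos": [0, 0, -0.007], "dr": [0, 0, 0], "jaw": 0.2},
    {"delta_pos": [0, 0, -0.007], "dr": [0, 0, 0], "jaw": 0.2}
  ]
}}

```text
t: 18.47
position: [0.4953, -0.2558, 0.0678]
tcp_rot: [[0.997, 0.074, 0.0], [0.074, -0.997, -0.0], [0.0, 0.0, -1.0]]
wrist_force: [1.1, 0.2, -3.1]
gripper_width: 0.036
gripper_force: 29.9
```

Request:
{"name": "arm_command", "arguments": {
  "commands": [
    {"delta_pos": [0, 0, -0.007], "dr": [0, 0, 0], "jaw": 0.2},
    {"delta_pos": [0, 0, -0.007], "dr": [0, 0, 0], "jaw": 0.2}
  ]
}}

```text
t: 18.63
position: [0.4954, -0.2558, 0.0678]
tcp_rot: [[0.997, 0.074, 0.0], [0.074, -0.997, -0.0], [0.0, 0.0, -1.0]]
wrist_force: [-2.5, 2.1, 5.5]
gripper_width: 0.036
gripper_force: 29.9
```

Request:
{"name": "arm_command", "arguments": {
  "commands": [
    {"delta_pos": [0, 0, 0.004], "dr": [0, 0, 0], "jaw": 0.45},
    {"delta_pos": [0, 0, 0.004], "dr": [0, 0, 0], "jaw": 0.55},
    {"delta_pos": [0, 0, 0.004], "dr": [0, 0, 0], "jaw": 0.65},
    {"delta_pos": [0, 0, 0.004], "dr": [0, 0, 0], "jaw": 0.65},
    {"delta_pos": [0, 0, 0.004], "dr": [0, 0, 0], "jaw": 0.65}
  ]
}}

```text
t: 19.05
position: [0.4953, -0.2559, 0.0674]
tcp_rot: [[0.997, 0.074, 0.0], [0.074, -0.997, -0.0], [0.0, 0.0, -1.0]]
wrist_force: [0.4, 0.0, -0.2]
gripper_width: 0.0569
gripper_force: 0.0
```

Request:
{"name": "arm_command", "arguments": {
  "commands": [
    {"delta_pos": [0, 0, 0.1], "dr": [0, 0, 0], "jaw": 0.65},
    {"delta_pos": [0, 0, 0.25], "dr": [0, 0, 0], "jaw": 0.65},
    {"delta_pos": [0, 0, 0.45], "dr": [0, 0, 0], "jaw": 0.65},
    {"delta_pos": [0, 0, 0.7], "dr": [0, 0, 0], "jaw": 0.65},
    {"delta_pos": [0, 0, 0.9], "dr": [0, 0, 0], "jaw": 0.65},
    {"delta_pos": [0, 0, 1.0], "dr": [0, 0, 0], "jaw": 0.65},
    {"delta_pos": [0, 0, 1.0], "dr": [0, 0, 0], "jaw": 0.65}
  ]
}}

```text
t: 19.63
position: [0.497, -0.2565, 0.1915]
tcp_rot: [[0.997, 0.074, 0.006], [0.074, -0.997, -0.003], [0.005, 0.003, -1.0]]
wrist_force: [0.9, -0.7, -1.2]
gripper_width: 0.057
gripper_force: 0.0
```

Run:
```python
from meas import *
o=robot.get_obs();print(np.round(o["position"],4),np.round(o["wrist_force"],2),o["gripper_width"])
a=[]
s=snap("scene");W=cloud(s); a=s["pixels"]
q=box(W,.46,.535,-.285,-.22,.095,.115)
if len(q)>20: print(len(q),np.round(np.percentile(q,[2,50,98],axis=0),4).tolist())
cv2.imwrite("pics/p5.png",cv2.resize(a[140:290,160:300],(560,600),interpolation=cv2.INTER_CUBIC))
```

```text
[ 0.497  -0.2565  0.1915] [ 0.94 -0.65 -1.24] 0.056990798884589695
179 [[0.466, -0.275, 0.0976], [0.4883, -0.2597, 0.1064], [0.5337, -0.2389, 0.1116]]
```

View pics/p5.png

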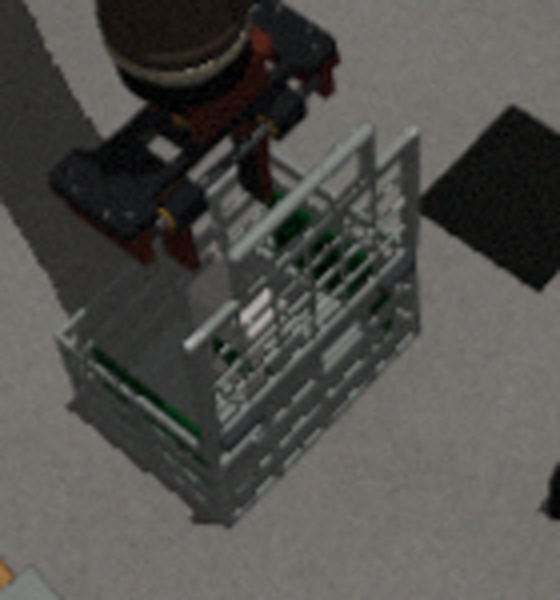

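The cassette stands in the bay, seen through the cover at about (255,310) with its top at z≈0.106. The bar runs from (235,255) to (370,130). Next I'll rise, turn +90° and move over the bar.

Request:
{"name": "arm_command", "arguments": {
  "commands": [
    {"delta_pos": [-0.01, 0, 0.3], "dr": [0, 0, 0], "jaw": 0.5},
    {"delta_pos": [-0.01, 0, 0.6], "dr": [0, 0, 0], "jaw": 0.5},
    {"delta_pos": [-0.01, 0, 0.9], "dr": [0, 0, 0], "jaw": 0.5},
    {"delta_pos": [-0.01, 0, 1.0], "dr": [0, 0, 0], "jaw": 0.5}
  ]
}}

```text
t: 20.02
position: [0.4952, -0.2562, 0.3114]
tcp_rot: [[0.997, 0.074, 0.004], [0.074, -0.997, -0.002], [0.004, 0.002, -1.0]]
wrist_force: [0.7, -0.1, 0.2]
gripper_width: 0.0437
gripper_force: 0.0
```

Request:
{"name": "arm_command", "arguments": {
  "commands": [
    {"delta_pos": [0, 0, 0.3], "dr": [0, 0, 0.25], "jaw": 0.5},
    {"delta_pos": [0, 0, 0.5], "dr": [0, 0, 0.25], "jaw": 0.5},
    {"delta_pos": [0, 0, 0.5], "dr": [0, 0, 0.25], "jaw": 0.5},
    {"delta_pos": [0, 0, 0.5], "dr": [0, 0, 0.25], "jaw": 0.5},
    {"delta_pos": [0, 0, 0.5], "dr": [0, 0, 0.25], "jaw": 0.5},
    {"delta_pos": [0, 0, 0.5], "dr": [0, 0, 0.25], "jaw": 0.5},
    {"delta_pos": [0, 0, 0.5], "dr": [0, 0, 0.25], "jaw": 0.5}
  ]
}}

```text
t: 20.6
position: [0.4936, -0.2557, 0.3659]
tcp_rot: [[0.647, 0.762, -0.002], [0.762, -0.647, 0.001], [-0.001, -0.002, -1.0]]
wrist_force: [0.3, 0.5, -0.7]
gripper_width: 0.0438
gripper_force: 0.0
```

Request:
{"name": "arm_command", "arguments": {
  "commands": [
    {"delta_pos": [0.1, 0, 0], "dr": [0, 0, 0.25], "jaw": 0.5},
    {"delta_pos": [0.2, 0.04, 0], "dr": [0, 0, 0.25], "jaw": 0.5},
    {"delta_pos": [0.35, 0.04, 0], "dr": [0, 0, 0.25], "jaw": 0.5},
    {"delta_pos": [0.5, 0.04, 0], "dr": [0, 0, 0.25], "jaw": 0.5},
    {"delta_pos": [0.6, 0.04, 0], "dr": [0, 0, 0.25], "jaw": 0.5},
    {"delta_pos": [0.67, 0.04, 0], "dr": [0, 0, 0.25], "jaw": 0.5},
    {"delta_pos": [0.67, 0.04, 0], "dr": [0, 0, 0.25], "jaw": 0.5},
    {"delta_pos": [0.67, 0.04, 0], "dr": [0, 0, 0.25], "jaw": 0.5},
    {"delta_pos": [0.67, 0.04, 0], "dr": [0, 0, 0.25], "jaw": 0.5}
  ]
}}

```text
t: 21.35
position: [0.5741, -0.2511, 0.366]
tcp_rot: [[-0.072, 0.997, -0.002], [0.997, 0.072, 0.001], [0.001, -0.002, -1.0]]
wrist_force: [0.9, -0.9, -0.1]
gripper_width: 0.0441
gripper_force: 0.0
```

Run:
```python
from meas import *
o=robot.get_obs();print(np.round(o["position"],4),np.round(o["tcp_rot"],3).tolist(),np.round(o["joint_positions"],0))
for n in("top","scene"):
    s=snap(n);W=cloud(s)
    q=box(W,.55,.6,-.32,-.18,.288,.312)
    if len(q)>20: print(n,len(q),np.round(np.percentile(q,[2,50,98],axis=0),4).tolist(),np.polyfit(q[:,1]+.2504,q[:,0],1))
```

```text
[ 0.5741 -0.2511  0.366 ] [[-0.072, 0.997, -0.002], [0.997, 0.072, 0.001], [0.001, -0.002, -1.0]] [ 39.  22. -29.  77.  11.  84.  15.]
top 148 [[0.566, -0.2456, 0.2947], [0.5717, -0.2181, 0.3023], [0.5778, -0.1928, 0.3055]] [-0.08578638  0.57441307]
scene 208 [[0.5704, -0.3078, 0.2916], [0.5766, -0.258, 0.3043], [0.5828, -0.1934, 0.3089]] [-0.06061922  0.5763114 ]
```

Request:
{"name": "arm_command", "arguments": {
  "commands": [
    {"delta_pos": [0.01, 0, -0.1], "dr": [0, 0, 0], "jaw": 0.5},
    {"delta_pos": [0.01, 0, -0.25], "dr": [0, 0, 0], "jaw": 0.5},
    {"delta_pos": [0.01, 0, -0.4], "dr": [0, 0, 0], "jaw": 0.5},
    {"delta_pos": [0.01, 0, -0.55], "dr": [0, 0, 0], "jaw": 0.5},
    {"delta_pos": [0.01, 0, -0.65], "dr": [0, 0, 0], "jaw": 0.5},
    {"delta_pos": [0.01, 0, -0.7], "dr": [0, 0, 0], "jaw": 0.5},
    {"delta_pos": [0.01, 0, -0.7], "dr": [0, 0, 0], "jaw": 0.5},
    {"delta_pos": [0.01, 0, -0.7], "dr": [0, 0, 0], "jaw": 0.5}
  ],
  "grip_force": 15
}}

```text
t: 22.12
position: [0.5758, -0.2511, 0.2837]
tcp_rot: [[-0.074, 0.997, 0.0], [0.997, 0.074, -0.0], [-0.0, 0.0, -1.0]]
wrist_force: [0.2, 0.3, -0.1]
gripper_width: 0.0437
gripper_force: 0.0
```

Request:
{"name": "arm_command", "arguments": {
  "commands": [
    {"delta_pos": [0, 0, 0], "dr": [0, 0, 0], "jaw": 0.3},
    {"delta_pos": [0, 0, 0], "dr": [0, 0, 0], "jaw": 0.22},
    {"delta_pos": [0, 0, 0], "dr": [0, 0, 0], "jaw": 0.16},
    {"delta_pos": [0, 0, 0], "dr": [0, 0, 0], "jaw": 0.1},
    {"delta_pos": [0, 0, 0], "dr": [0, 0, 0], "jaw": 0.05},
    {"delta_pos": [0, 0, 0], "dr": [0, 0, 0], "jaw": 0.02},
    {"delta_pos": [0, 0, 0], "dr": [0, 0, 0], "jaw": 0.02},
    {"delta_pos": [0, 0, 0], "dr": [0, 0, 0], "jaw": 0.02}
  ],
  "grip_force": 15
}}

```text
t: 22.78
position: [0.5757, -0.2511, 0.2836]
tcp_rot: [[-0.074, 0.997, 0.0], [0.997, 0.074, -0.0], [-0.0, 0.0, -1.0]]
wrist_force: [-1.0, -0.9, 1.6]
gripper_width: 0.0093
gripper_force: 15.0
```

```bash
cat > arc.py <<'E'
import numpy as np, sys
def rows(ths,t0):
    r=lambda t:np.array([-np.cos(t)*np.cos(np.radians(4.2)),-np.cos(t)*np.sin(np.radians(4.2)),np.sin(t)])*185/120
    for t in ths: print(t,np.round(-0+ (r(np.radians(t))*[1,1,1]-r(np.radians(t0))),3).tolist())
E
python3 - <<'E'
from arc import *
import numpy as np
# bar = hinge + 185*(-cos t) along basket x, 185 sin t up
rows([93,92,90,88,86,83,80,77,74,71,68,66],93.4);print();rows([64,62,59.5,57,54.5,52,49.5,47,44.5,42,40,38.5],66)
E
```

```text
93 [-0.011, -0.001, 0.001]
92 [-0.038, -0.003, 0.002]
90 [-0.091, -0.007, 0.003]
88 [-0.145, -0.011, 0.002]
86 [-0.198, -0.015, -0.001]
83 [-0.279, -0.02, -0.009]
80 [-0.358, -0.026, -0.021]
77 [-0.437, -0.032, -0.037]
74 [-0.515, -0.038, -0.057]
71 [-0.592, -0.043, -0.081]
68 [-0.667, -0.049, -0.11]
66 [-0.717, -0.053, -0.131]

64 [-0.049, -0.004, -0.023]
62 [-0.096, -0.007, -0.047]
59.5 [-0.155, -0.011, -0.08]
57 [-0.212, -0.016, -0.115]
54.5 [-0.267, -0.02, -0.153]
52 [-0.321, -0.024, -0.194]
49.5 [-0.373, -0.027, -0.236]
47 [-0.423, -0.031, -0.281]
44.5 [-0.471, -0.035, -0.328]
42 [-0.517, -0.038, -0.377]
40 [-0.552, -0.041, -0.417]
38.5 [-0.578, -0.042, -0.449]
```

Request:
{"name": "arm_command", "arguments": {
  "commands": [
    {"delta_pos": [-0.011, -0.001, 0.001], "dr": [0, 0, 0], "jaw": 0.02},
    {"delta_pos": [-0.038, -0.003, 0.002], "dr": [0, 0, 0], "jaw": 0.02},
    {"delta_pos": [-0.091, -0.007, 0.003], "dr": [0, 0, 0], "jaw": 0.02},
    {"delta_pos": [-0.145, -0.011, 0.002], "dr": [0, 0, 0], "jaw": 0.02},
    {"delta_pos": [-0.198, -0.015, -0.001], "dr": [0, 0, 0], "jaw": 0.02},
    {"delta_pos": [-0.279, -0.02, -0.009], "dr": [0, 0, 0], "jaw": 0.02},
    {"delta_pos": [-0.358, -0.026, -0.021], "dr": [0, 0, 0], "jaw": 0.02},
    {"delta_pos": [-0.437, -0.032, -0.037], "dr": [0, 0, 0], "jaw": 0.02},
    {"delta_pos": [-0.515, -0.038, -0.057], "dr": [0, 0, 0], "jaw": 0.02},
    {"delta_pos": [-0.592, -0.043, -0.081], "dr": [0, 0, 0], "jaw": 0.02},
    {"delta_pos": [-0.667, -0.049, -0.11], "dr": [0, 0, 0], "jaw": 0.02},
    {"delta_pos": [-0.717, -0.053, -0.131], "dr": [0, 0, 0], "jaw": 0.02}
  ]
}}

```text
t: 23.78
position: [0.488, -0.2573, 0.2671]
tcp_rot: [[-0.074, 0.997, -0.001], [0.997, 0.074, 0.0], [0.0, -0.001, -1.0]]
wrist_force: [-0.0, 2.3, 0.6]
gripper_width: 0.0094
gripper_force: 15.0
```

Request:
{"name": "arm_command", "arguments": {
  "commands": [
    {"delta_pos": [-0.049, -0.004, -0.023], "dr": [0, 0, 0], "jaw": 0.02},
    {"delta_pos": [-0.096, -0.007, -0.047], "dr": [0, 0, 0], "jaw": 0.02},
    {"delta_pos": [-0.155, -0.011, -0.08], "dr": [0, 0, 0], "jaw": 0.02},
    {"delta_pos": [-0.212, -0.016, -0.115], "dr": [0, 0, 0], "jaw": 0.02},
    {"delta_pos": [-0.267, -0.02, -0.153], "dr": [0, 0, 0], "jaw": 0.02},
    {"delta_pos": [-0.321, -0.024, -0.194], "dr": [0, 0, 0], "jaw": 0.02},
    {"delta_pos": [-0.373, -0.027, -0.236], "dr": [0, 0, 0], "jaw": 0.02},
    {"delta_pos": [-0.423, -0.031, -0.281], "dr": [0, 0, 0], "jaw": 0.02},
    {"delta_pos": [-0.471, -0.035, -0.328], "dr": [0, 0, 0], "jaw": 0.02},
    {"delta_pos": [-0.517, -0.038, -0.377], "dr": [0, 0, 0], "jaw": 0.02},
    {"delta_pos": [-0.552, -0.041, -0.417], "dr": [0, 0, 0], "jaw": 0.02},
    {"delta_pos": [-0.578, -0.042, -0.449], "dr": [0, 0, 0], "jaw": 0.02}
  ]
}}

```text
t: 24.78
position: [0.4196, -0.2626, 0.2131]
tcp_rot: [[-0.074, 0.997, -0.0], [0.997, 0.074, 0.0], [0.0, -0.0, -1.0]]
wrist_force: [0.1, 1.9, -0.6]
gripper_width: 0.0095
gripper_force: 15.0
```

Run:
```python
from meas import *
from arc import rows
o=robot.get_obs();print(np.round(o["position"],4),np.round(o["wrist_force"],2))
s=snap("scene");W=cloud(s); cv2.imwrite("pics/p6.png",cv2.resize(s["pixels"][130:290,140:300],(600,600),interpolation=cv2.INTER_CUBIC))
rows([37,35,32.5,30,27.5,25,22.5,20,18,16,14.5,13.5],38.5);print();rows([12.5,11.5,10.5,9.5,8.5,7.5,6.5,5.5,4.5,3.5,3,2.5],13.5);print();rows([2,1.5,1,.5,0,-.3],2.5)
```

```text
[ 0.4196 -0.2626  0.2131] [ 0.05  1.88 -0.57]
37 [-0.025, -0.002, -0.032]
35 [-0.056, -0.004, -0.075]
32.5 [-0.093, -0.007, -0.131]
30 [-0.128, -0.009, -0.189]
27.5 [-0.161, -0.012, -0.248]
25 [-0.19, -0.014, -0.308]
22.5 [-0.217, -0.016, -0.37]
20 [-0.242, -0.018, -0.432]
18 [-0.259, -0.019, -0.483]
16 [-0.275, -0.02, -0.535]
14.5 [-0.285, -0.021, -0.574]
13.5 [-0.292, -0.021, -0.6]

12.5 [-0.006, -0.0, -0.026]
11.5 [-0.012, -0.001, -0.053]
10.5 [-0.017, -0.001, -0.079]
9.5 [-0.021, -0.002, -0.105]
8.5 [-0.026, -0.002, -0.132]
7.5 [-0.029, -0.002, -0.159]
6.5 [-0.033, -0.002, -0.185]
5.5 [-0.035, -0.003, -0.212]
4.5 [-0.038, -0.003, -0.239]
3.5 [-0.04, -0.003, -0.266]
3 [-0.04, -0.003, -0.279]
2.5 [-0.041, -0.003, -0.293]

2 [-0.001, -0.0, -0.013]
1.5 [-0.001, -0.0, -0.027]
1 [-0.001, -0.0, -0.04]
0.5 [-0.001, -0.0, -0.054]
0 [-0.001, -0.0, -0.067]
-0.3 [-0.001, -0.0, -0.075]
```

View pics/p6.png

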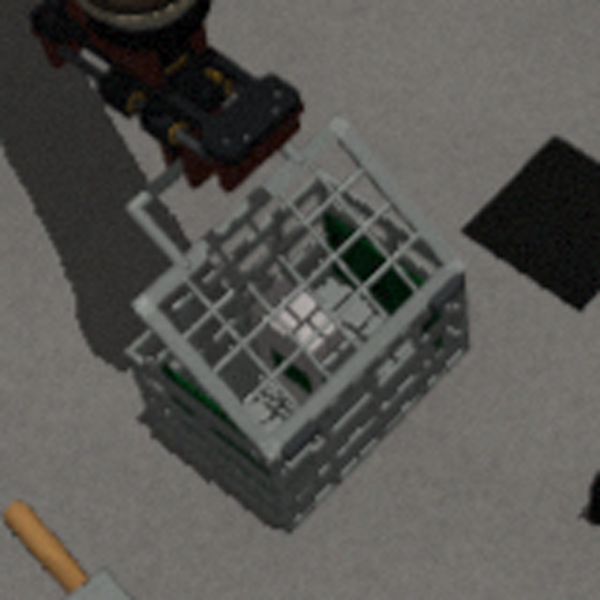

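The cover is held by its bar at roughly 38°, with the bar at (130,205) to (300,165). The cassette is upright below it at (300,320). I'll keep lowering.

Request:
{"name": "arm_command", "arguments": {
  "commands": [
    {"delta_pos": [-0.025, -0.002, -0.032], "dr": [0, 0, 0], "jaw": 0.02},
    {"delta_pos": [-0.056, -0.004, -0.075], "dr": [0, 0, 0], "jaw": 0.02},
    {"delta_pos": [-0.093, -0.007, -0.131], "dr": [0, 0, 0], "jaw": 0.02},
    {"delta_pos": [-0.128, -0.009, -0.189], "dr": [0, 0, 0], "jaw": 0.02},
    {"delta_pos": [-0.161, -0.012, -0.248], "dr": [0, 0, 0], "jaw": 0.02},
    {"delta_pos": [-0.19, -0.014, -0.308], "dr": [0, 0, 0], "jaw": 0.02},
    {"delta_pos": [-0.217, -0.016, -0.37], "dr": [0, 0, 0], "jaw": 0.02},
    {"delta_pos": [-0.242, -0.018, -0.432], "dr": [0, 0, 0], "jaw": 0.02},
    {"delta_pos": [-0.259, -0.019, -0.483], "dr": [0, 0, 0], "jaw": 0.02},
    {"delta_pos": [-0.275, -0.02, -0.535], "dr": [0, 0, 0], "jaw": 0.02},
    {"delta_pos": [-0.285, -0.021, -0.574], "dr": [0, 0, 0], "jaw": 0.02},
    {"delta_pos": [-0.292, -0.021, -0.6], "dr": [0, 0, 0], "jaw": 0.02}
  ]
}}

```text
t: 25.83
position: [0.3857, -0.2651, 0.1413]
tcp_rot: [[-0.074, 0.997, 0.001], [0.997, 0.074, -0.0], [-0.0, 0.001, -1.0]]
wrist_force: [5.3, 1.6, -3.3]
gripper_width: 0.0094
gripper_force: 15.0
```

Request:
{"name": "arm_command", "arguments": {
  "commands": [
    {"delta_pos": [-0.006, 0, -0.026], "dr": [0, 0, 0], "jaw": 0.02},
    {"delta_pos": [-0.012, -0.001, -0.053], "dr": [0, 0, 0], "jaw": 0.02},
    {"delta_pos": [-0.017, -0.001, -0.079], "dr": [0, 0, 0], "jaw": 0.02},
    {"delta_pos": [-0.021, -0.002, -0.105], "dr": [0, 0, 0], "jaw": 0.02},
    {"delta_pos": [-0.026, -0.002, -0.132], "dr": [0, 0, 0], "jaw": 0.02},
    {"delta_pos": [-0.029, -0.002, -0.159], "dr": [0, 0, 0], "jaw": 0.02},
    {"delta_pos": [-0.033, -0.002, -0.185], "dr": [0, 0, 0], "jaw": 0.02},
    {"delta_pos": [-0.035, -0.003, -0.212], "dr": [0, 0, 0], "jaw": 0.02},
    {"delta_pos": [-0.038, -0.003, -0.239], "dr": [0, 0, 0], "jaw": 0.02},
    {"delta_pos": [-0.04, -0.003, -0.266], "dr": [0, 0, 0], "jaw": 0.02},
    {"delta_pos": [-0.04, -0.003, -0.279], "dr": [0, 0, 0], "jaw": 0.02},
    {"delta_pos": [-0.041, -0.003, -0.293], "dr": [0, 0, 0], "jaw": 0.02}
  ]
}}

```text
t: 26.83
position: [0.3816, -0.2654, 0.1068]
tcp_rot: [[-0.075, 0.997, 0.002], [0.997, 0.075, -0.001], [-0.001, 0.002, -1.0]]
wrist_force: [6.1, 1.7, -1.6]
gripper_width: 0.0093
gripper_force: 15.0
```

Request:
{"name": "arm_command", "arguments": {
  "commands": [
    {"delta_pos": [0, 0, -0.013], "dr": [0, 0, 0], "jaw": 0.02},
    {"delta_pos": [0, 0, -0.027], "dr": [0, 0, 0], "jaw": 0.02},
    {"delta_pos": [0, 0, -0.04], "dr": [0, 0, 0], "jaw": 0.02},
    {"delta_pos": [0, 0, -0.05], "dr": [0, 0, 0], "jaw": 0.02},
    {"delta_pos": [0, 0, -0.05], "dr": [0, 0, 0], "jaw": 0.02}
  ]
}}

```text
t: 27.25
position: [0.3817, -0.2661, 0.1021]
tcp_rot: [[-0.074, 0.997, 0.002], [0.997, 0.074, -0.002], [-0.002, 0.002, -1.0]]
wrist_force: [1.3, 4.0, 14.1]
gripper_width: 0.0095
gripper_force: 15.0
```

Request:
{"name": "arm_command", "arguments": {
  "commands": [
    {"delta_pos": [0, 0, -0.008], "dr": [0, 0, 0], "jaw": 0.02},
    {"delta_pos": [0, 0, -0.008], "dr": [0, 0, 0], "jaw": 0.02}
  ]
}}

```text
t: 27.42
position: [0.3817, -0.2663, 0.1014]
tcp_rot: [[-0.074, 0.997, 0.003], [0.997, 0.074, -0.003], [-0.003, 0.002, -1.0]]
wrist_force: [0.7, 2.5, 17.8]
gripper_width: 0.0095
gripper_force: 15.0
```

Request:
{"name": "arm_command", "arguments": {
  "commands": [
    {"delta_pos": [0, 0, -0.008], "dr": [0, 0, 0], "jaw": 0.02},
    {"delta_pos": [0, 0, -0.008], "dr": [0, 0, 0], "jaw": 0.02}
  ]
}}

```text
t: 27.58
position: [0.3817, -0.2666, 0.1006]
tcp_rot: [[-0.074, 0.997, 0.003], [0.997, 0.074, -0.003], [-0.003, 0.002, -1.0]]
wrist_force: [-0.1, 0.8, 18.8]
gripper_width: 0.0093
gripper_force: 15.0
```

Run:
```python
from meas import *
c,s_=np.cos(np.radians(4.2)),np.sin(np.radians(4.2)); R=np.array([[c,s_],[-s_,c]])
s=snap("scene");W=cloud(s).reshape(-1,3);W=W[np.isfinite(W).all(1)]
L=np.c_[(W[:,:2]-[.495,-.2555])@R.T,W[:,2]]
q=L[(np.abs(L[:,0])<.068)&(np.abs(L[:,1])<.105)&(L[:,2]>.11)&(L[:,2]<.14)]
k=np.polyfit(q[:,0],q[:,2],1);print(len(q),k,"angle",-k[0]); 
for a,b in((-.07,-.055),(.055,.07)):
    z=q[(q[:,0]>a)&(q[:,0]<b),2]; print(a,len(z),np.round(np.percentile(z,[10,50,90]),4))
q=L[(L[:,0]<-.1)&(L[:,0]>-.13)&(np.abs(L[:,1])<.05)&(L[:,2]>.09)&(L[:,2]<.14)]
print("bar",len(q),np.round(np.percentile(q,[10,50,90],axis=0),4).tolist())
```

```text
1569 [0.00092806 0.11856564] angle -0.0009280572319062811
-0.07 300 [0.1156 0.1192 0.1224]
0.055 306 [0.1163 0.1194 0.1222]
bar 95 [[-0.1205, -0.0412, 0.1131], [-0.1119, -0.0148, 0.1193], [-0.1024, -0.0072, 0.1273]]
```

Depth shows the cover level (slope 0.001), so it is closed. I'll ease the load, open and withdraw straight up.

Request:
{"name": "arm_command", "arguments": {
  "commands": [
    {"delta_pos": [0, 0, 0.01], "dr": [0, 0, 0], "jaw": 0.02},
    {"delta_pos": [0, 0, 0.01], "dr": [0, 0, 0], "jaw": 0.2},
    {"delta_pos": [0, 0, 0.01], "dr": [0, 0, 0], "jaw": 0.3},
    {"delta_pos": [0, 0, 0.01], "dr": [0, 0, 0], "jaw": 0.35},
    {"delta_pos": [0, 0, 0.01], "dr": [0, 0, 0], "jaw": 0.35},
    {"delta_pos": [0, 0, 0.01], "dr": [0, 0, 0], "jaw": 0.35}
  ]
}}

```text
t: 28.13
position: [0.3796, -0.2652, 0.0995]
tcp_rot: [[-0.074, 0.997, -0.001], [0.997, 0.074, 0.001], [0.001, -0.001, -1.0]]
wrist_force: [0.2, -0.6, -0.3]
gripper_width: 0.0308
gripper_force: 0.0
```

Request:
{"name": "arm_command", "arguments": {
  "commands": [
    {"delta_pos": [0, 0, 0.1], "dr": [0, 0, 0], "jaw": 0.35},
    {"delta_pos": [0, 0, 0.2], "dr": [0, 0, 0], "jaw": 0.35},
    {"delta_pos": [0, 0, 0.35], "dr": [0, 0, 0], "jaw": 0.35},
    {"delta_pos": [0, 0, 0.55], "dr": [0, 0, 0], "jaw": 0.35},
    {"delta_pos": [0, 0, 0.75], "dr": [0, 0, 0], "jaw": 0.35},
    {"delta_pos": [0, 0, 0.9], "dr": [0, 0, 0], "jaw": 0.35},
    {"delta_pos": [0, 0, 0.95], "dr": [0, 0, 0], "jaw": 0.35},
    {"delta_pos": [0, 0, 0.95], "dr": [0, 0, 0], "jaw": 0.35},
    {"delta_pos": [0, 0, 0.95], "dr": [0, 0, 0], "jaw": 0.35}
  ]
}}

```text
t: 28.88
position: [0.3798, -0.2653, 0.2131]
tcp_rot: [[-0.074, 0.997, -0.001], [0.997, 0.074, 0.0], [0.0, -0.001, -1.0]]
wrist_force: [-0.4, 0.3, -0.0]
gripper_width: 0.0311
gripper_force: 0.0
```

Run:
```python
from meas import *
o=robot.get_obs();print(np.round(o["position"],4),np.round(o["wrist_force"],2))
c,s_=np.cos(np.radians(4.2)),np.sin(np.radians(4.2)); R=np.array([[c,s_],[-s_,c]])
s=snap("scene");cv2.imwrite("pics/p7.png",cv2.resize(s["pixels"][130:290,140:300],(600,600),interpolation=cv2.INTER_CUBIC))
W=cloud(s).reshape(-1,3);W=W[np.isfinite(W).all(1)]
L=np.c_[(W[:,:2]-[.495,-.2555])@R.T,W[:,2]]
q=L[(np.abs(L[:,0])<.068)&(np.abs(L[:,1])<.105)&(L[:,2]>.11)&(L[:,2]<.14)]
print(len(q),np.polyfit(q[:,0],q[:,2],1))
q=L[(L[:,0]<-.1)&(L[:,0]>-.13)&(np.abs(L[:,1])<.05)&(L[:,2]>.09)&(L[:,2]<.14)]
print("bar",len(q),np.round(np.percentile(q,[10,50,90],axis=0),4).tolist())
```

```text
[ 0.3798 -0.2653  0.2131] [-0.42  0.33 -0.04]
1576 [0.00065236 0.11857209]
bar 134 [[-0.1178, -0.0407, 0.116], [-0.1131, -0.001, 0.1199], [-0.1106, 0.0394, 0.1244]]
```

View pics/p7.png

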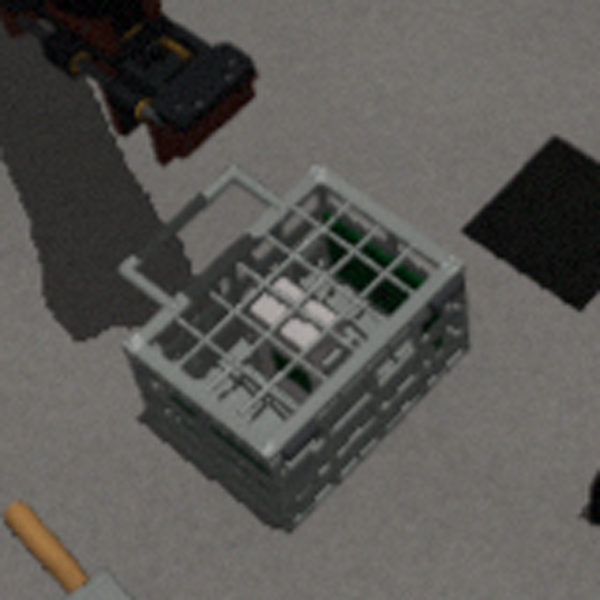

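The cover lies level and closed, and the cassette is upright in the middle bay at (290,310). The gripper is clear, so I'm handing in.

```bash
python3 -c "
from rig import robot
print(robot.close_job())"
```

```text
the job is handed in; nothing more can be done
None
```

The job is handed in: the cassette was regripped on the mat and stands upright in the basket's middle bay, the cover was lowered by its bar to fully closed, and the bottle, bin and brush were left alone (about 29 s of the 72 s used).

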